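Load the pudding steamer and lower its rack

TASK

Steam the puddings: wind the crank anticlockwise until the steamer's rack is fully raised, stand every pudding jar on the counter upright in a ring of its own, setting each down gently on the rack floor, then wind the crank clockwise three full turns until the rack is fully lowered. Finally put the lid on the steamer so that its plug sits home in the well. Leave the soy bottle and the blue cup where they are.

Things in the scene. Friction and masses are not known exactly. Their poses are not given: they have to be found in the camera images.
- crank (a joint): hand crank on top of the green gearbox beside the steamer's well; vertical axis. 0 rad: rack fully raised (end stop). Turning clockwise seen from above increases the value and lowers the rack by 80 mm over three full turns; 18.85 rad (three turns): rack fully lowered (end stop). It stays where it is left.
- crank_axis (a point): point on the crank's axis, 190 mm above the counter (grip height), on the steamer's +y side, 180 mm from the centre of its well. The gearbox top is 147 mm high.
- crank_grip (a point): point on the axis of the crank's red upright knob, 190 mm above the counter, 55 mm from the crank's axis. The knob is 20 dia, from 164 to 206 mm height, and spins freely on the crank arm, whose top is at 163 mm height.
- steamer: fixed countertop steamer: a square open-topped steel box (the well), 170 x 170 x 120 tall, walls 8, inside 154 x 154, with a green gearbox 80 x 70 x 147 tall and the crank on its +y side. Origin: centre of the well at counter height; z up, x and y along the well's sides.
- well_rim (a point): centre of the well's mouth, at the height of its rim, 120 mm above the counter; axes as the steamer's
- ring0 (a point): centre of one of the rack's four copper rings, at the rack floor's upper face, on which a jar stands. Ring: inside 50 dia, flared at the mouth, 25 tall above the rack floor. The rings stand 2 x 2, 70 mm between centres; the rack floor is at 100 mm height when fully raised and 20 mm when fully lowered. z up.
- ring1 (a point): centre of one of the rack's four copper rings, at the rack floor's upper face, on which a jar stands. Ring: inside 50 dia, flared at the mouth, 25 tall above the rack floor. The rings stand 2 x 2, 70 mm between centres; the rack floor is at 100 mm height when fully raised and 20 mm when fully lowered. z up.
- ring2 (a point): centre of one of the rack's four copper rings, at the rack floor's upper face, on which a jar stands. Ring: inside 50 dia, flared at the mouth, 25 tall above the rack floor. The rings stand 2 x 2, 70 mm between centres; the rack floor is at 100 mm height when fully raised and 20 mm when fully lowered. z up.
- ring3 (a point): centre of one of the rack's four copper rings, at the rack floor's upper face, on which a jar stands. Ring: inside 50 dia, flared at the mouth, 25 tall above the rack floor. The rings stand 2 x 2, 70 mm between centres; the rack floor is at 100 mm height when fully raised and 20 mm when fully lowered. z up.
- jar0: pudding jar: cream-yellow body with a brown, heavy foot, 46 dia x 50 tall, and a white cap, 32 dia, from 52 to 78 mm height; 170 g. Origin: centre of its underside, z up through the cap. May be absent (None).
- jar1: pudding jar: cream-yellow body with a brown, heavy foot, 46 dia x 50 tall, and a white cap, 32 dia, from 52 to 78 mm height; 170 g. Origin: centre of its underside, z up through the cap. May be absent (None).
- jar2: pudding jar: cream-yellow body with a brown, heavy foot, 46 dia x 50 tall, and a white cap, 32 dia, from 52 to 78 mm height; 170 g. Origin: centre of its underside, z up through the cap. May be absent (None).
- jar3: pudding jar: cream-yellow body with a brown, heavy foot, 46 dia x 50 tall, and a white cap, 32 dia, from 52 to 78 mm height; 170 g. Origin: centre of its underside, z up through the cap. May be absent (None).
- lid: the steamer's loose lid: steel plate 166 x 166 x 8 on a square plug 140 x 140 x 8 that fits inside the well; dark wooden bar handle 60 along x, 14 along y, 30 tall, on top in the middle, from 16 to 46 mm above the origin. Origin: centre of the plug's underside, z up. 450 g. Closed, its origin is 8 mm below the well's rim.
- soy: bystander: amber glass soy-sauce bottle with red cap, 38 dia x 85 tall, among the jars. Origin: centre of its underside.
- cup: bystander: blue ceramic cup, 68 dia x 60 tall. Origin: centre of its underside.
Things that resemble listed ones, but are neither listed nor needed, are in the scene too. Leave any green or pink look-alike of the jar2 alone.

How it is judged:
By the outcome, as a careful person would: the job done as asked, in the order asked, and still so for the second after the job is handed in, with the robot touching nothing.
Of jar0, jar1, jar2, jar3 only 2 to 4 are there at a start; the rules pass over those that are not, and their reading is None.
At some moment in a run one of jar0, jar1, jar2, jar3, lid may be knocked a few centimetres aside while the robot is not near it.
It also fails if it takes over 210 s, if anything falls off the work surface, if the arm or the gripper's body presses on something with over 40 N, if the wrist force passes 120 N, or if a joint passes its speed limit or range.

ROBOT

A 6-joint arm with a two-finger parallel gripper is mounted at the origin on the work surface. World frame = base frame: x ahead of the robot, y to its left, z up, the work surface at z = 0. Lengths are in mm, angles in rad, forces in N, time in s.
With the tool pointing down it reaches from about 275 to 1000 mm from the base axis. Payload 8.4 kg.
Tool frame: the origin (TCP) lies at the very end of the fingers, on their centre line; the grasp point (between the pads) lies 19 mm behind it; z points along the fingers, y is the line along which they close (so a half turn about z gives the same grasp; the last joint's range is limited). The gripper opens to 85 mm and grips with 20 to 120 N. Pads are 22 mm wide; open, the fingers measure 114 mm over their backs; the gripper's body (76 mm by 85 mm) begins 54 mm behind the grasp point. The pads swing forward as they close: fully open they stand 13 mm farther back than shut.
Start: joints at [-1.181, 0.353, 1.633, -0, 1.155, -0.002], TCP at [238.657, -577.643, 231.281] pointing down, gripper open.
Joint ranges: [-2.63, 2.63], [-0.92, 2.1], [0.06, 2.66], [-1.3, 4.44], [0, 2.69], [-3.02, 3.02]. Speed limits (rad/s): [2.22, 2.22, 2.79, 3.14, 3.14, 3.14].

INTERFACE

Orientations are given as [roll, pitch, yaw] about the fixed x, y, z axes, in that order (R = Rz(yaw) Ry(pitch) Rx(roll)).
In Python, from rig import telemetry, imaging, r gives the robot as it stands. The module is installed in compiled form; this text tells all that it offers.
- The arm moves only by the tool step_arm, never from a script. Its argument "moves" is a list of rows, each a list of 3 entries, a list of its own where there are three numbers: the turn, a rotation vector about the tool's x, y, z scaled (see below), then the shift along the tool's x, y, z scaled (see below), then the opening, from -1 (shut) to 1 (fully open). A call has 1 to 8 rows; each row is the pose to reach, as a shift and turn from the pose commanded when the call began, along the tool's axes at that moment; what a row does not reach only later rows make up. The controller multiplies each number of a shift by 200 mm and each number of a turn by 45 degrees. A row lasts 1/10 s, in which the tool goes at most 50 mm and 8.59 degrees, less where a joint would pass 70% of its speed; a pose out of reach is approached as far as the arm can. A call with a number of a shift or a turn outside -1 to 1 is refused whole. A call with a gripper value outside its range is refused whole. The fingers move at their own pace and stop on an object; "squeeze" is the grip in N (left out, the last holds). Time passes only in rows, so rows that repeat a pose let the fingers close. It gives the time, the measured TCP pose, the force, the opening and the grip force at its end, in the units of the state.
- telemetry.sense(): the state, without advancing time (a new reading comes with each control period).
- imaging.grab_frame(name): name is "side" or "top" or "wrist"; returns the picture (384x512x3 uint8, red, green, blue); there is no depth.
- imaging.calibration(name): a dict with "fx", "fy", "cx", "cy" (pixels), "cam_to_world" (4x4, takes a point from camera to world coordinates). Camera axes: x right, y up, looking along -z (the intrinsics and any distortion apply to the point x, -y, -z); pixel columns grow to the right and rows downward; lengths in mm; the calibration is good to about 2 mm. The wrist camera is an equidistant fisheye: a pixel r from the principal point sees the ray r / f radians off the axis. A picture is of the moment at which its call begins: read the wrist's pose just before it. calibration takes no time and is no camera call; for the wrist camera it gives the pose at the moment of the call.
- r.sign_off(): hands the job in; it is judged then, once.
Trained networks look in the newest picture that a camera, given by its name, has taken for a name from the list of things; names that differ only in an ending like _2 or _b are one class to them, and where a whole thing is asked for, a point or a joint stands for the part that bears it (a point fixed in the world has none). Each returns a list of dicts, best first, with "conf" (0 to 1); they miss things now and then, are a little off and sometimes report something else, mostly with a low value. They report only what shows in the picture. A call takes as long as a camera call. They do not tell look-alikes from the thing itself.
- imaging.recognise(camera, name): "extent" ([left, top, width, height] in pixels, round what is visible of it).
- imaging.mark_of(camera, name): "xy" ([column, row] in pixels: a listed point, or the origin of a listed thing).
The state is a dict: "clock": time; "qpos": joint angles; "qvel": joint speeds; "joint_efforts": joint torques, N m; "eef_pos": TCP position; "tcp_rot": TCP orientation; "contact_force": force on the tool from outside, world axes, zero at the start; "wrist_torque": the same for the moment, N m; "opening": opening from 0.0 (shut) to 1.0 (fully open); "grasp_force": force on a finger pad.
Only numpy, scipy, OpenCV 4.12 (cv2) and the standard library are available. Lean on these libraries where they do the work, as an engineer would, in place of code of your own. Each camera call takes 0.05 s, during which the arm holds its last target. There are 200 camera calls.

## Working session

There is one attempt and no reset: what is moved stays moved. The work goes in short steps, Python scripts to look and compute and a tool call to move; the robot and the scene stay as the last step left them, time stands still between calls to the robot, and variables do not carry over. Pictures are saved under pics/ and viewed, at most 14 in all, crops included, and the job is handed in when it is done.

Besides the shell and the picture viewer there is one more tool, called after ">>>" by a JSON object that holds its "api" and its "payload". step_arm: Moves the arm, as the interface text tells. Its arguments: {"type":"object","properties":{"moves":{"type":"array"},"squeeze":{"type":"number"}},"required":["moves"]}

```bash
mkdir -p pics
cat > h.py <<'E'
import numpy as np, cv2
from scipy.spatial.transform import Rotation as Ro
from rig import telemetry, imaging, r
def ray(name,uv,c=None):
    c=c or imaging.calibration(name); T=np.array(c["cam_to_world"])
    x=(uv[0]-c["cx"])/c["fx"]; y=(uv[1]-c["cy"])/c["fy"]
    if name=="wrist":
        th=np.hypot(x,y); s=np.sin(th)/th if th>1e-9 else 1.; d=np.array([x*s,-y*s,-np.cos(th)])
    else: d=np.array([x,-y,-1.])
    d=T[:3,:3]@d; return T[:3,3],d/np.linalg.norm(d)
def atz(name,uv,z,c=None):
    o,d=ray(name,uv,c); return o+d*(z-o[2])/d[2]
def tri(rays):
    A=0;b=0
    for o,d in rays:
        P=np.eye(3)-np.outer(d,d); A=A+P; b=b+P@o
    p=np.linalg.solve(A,b); return p,[float(np.linalg.norm((np.eye(3)-np.outer(d,d))@(p-o))) for o,d in rays]
def save(name,fn):
    im=imaging.grab_frame(name); cv2.imwrite("pics/"+fn,im[:,:,::-1]); return im
E
python3 - <<'E'
from h import *
np.set_printoptions(precision=3,suppress=True)
a=save("top","t0.png");b=save("side","s0.png");w=save("wrist","w0.png")
cv2.imwrite("pics/all0.png",cv2.resize(np.vstack([a,b])[:,:,::-1],None,fx=.78,fy=.78))
for c in("top","side","wrist"):
    k=imaging.calibration(c);print(c,k["fx"],k["fy"],k["cx"],k["cy"],[x for x in k if x not in("fx","fy","cx","cy","cam_to_world")]);print(np.array(k["cam_to_world"]))
print(telemetry.sense())
for n in("crank_grip","crank_axis","well_rim","ring0","jar0","lid","soy","cup"):
    for c in("top","side"):
        print(n,c,[(np.round(d["xy"],1).tolist(),round(d["conf"],2)) for d in imaging.mark_of(c,n)])
E
```

```text
top 365.590013922844 365.590013922844 256.2363248294212 190.92841689901385 []
[[  -0.016    0.993   -0.116  403.365]
 [  -1.      -0.015    0.007  -78.134]
 [   0.005    0.116    0.993 1180.373]
 [   0.       0.       0.       1.   ]]
side 446.8153964120659 446.8153964120659 253.48266588755803 190.03110503762812 []
[[    0.956    -0.184     0.228   804.423]
 [    0.293     0.552    -0.781 -1079.109]
 [    0.018     0.813     0.582   855.508]
 [    0.        0.        0.        1.   ]]
wrist 297.3186396354542 297.3186396354542 252.7071886479172 187.14822913804724 []
[[   0.382    0.875    0.297  315.326]
 [  -0.924    0.362    0.121 -547.117]
 [  -0.002   -0.32     0.947  373.673]
 [   0.       0.       0.       1.   ]]
{'clock': 0.15, 'qpos': array([-1.181,  0.353,  1.634,  0.   ,  1.155, -0.002]), 'qvel': array([ 0.   , -0.002, -0.003,  0.001, -0.   , -0.   ]), 'joint_efforts': array([  0.001, -60.564, -34.234,   0.   ,   0.006,   0.   ]), 'eef_pos': array([ 238.52 , -577.331,  230.743]), 'tcp_rot': array([-3.141, -0.   ,  0.392]), 'contact_force': array([ 0.057, -0.151,  0.292]), '
[... 431 characters left out ...]
3.8], 0.78), ([202.7, 214.7], 0.73), ([182.1, 195.3], 0.73)]
ring0 side [([248.5, 170.4], 0.74), ([277.7, 167.5], 0.74), ([261.4, 164.5], 0.71), ([267.9, 179.2], 0.55)]
jar0 top [([374.2, 238.5], 0.75), ([345.7, 219.3], 0.73), ([274.0, 188.4], 0.65), ([319.7, 247.2], 0.54), ([347.8, 250.9], 0.53), ([318.2, 218.6], 0.45)]
jar0 side [([180.1, 250.3], 0.98), ([191.7, 286.5], 0.88), ([153.2, 307.1], 0.8), ([257.4, 235.1], 0.68), ([208.3, 262.6], 0.58), ([161.9, 273.8], 0.57)]
lid top [([331.2, 175.4], 0.83)]
lid side [([255.2, 288.1], 0.91)]
soy top [([282.4, 216.8], 0.51)]
soy side [([284.7, 113.5], 0.73), ([220.5, 230.1], 0.62)]
cup top [([238.3, 139.0], 0.68)]
cup side [([320.2, 219.3], 0.6)]
```

View pics/all0.png

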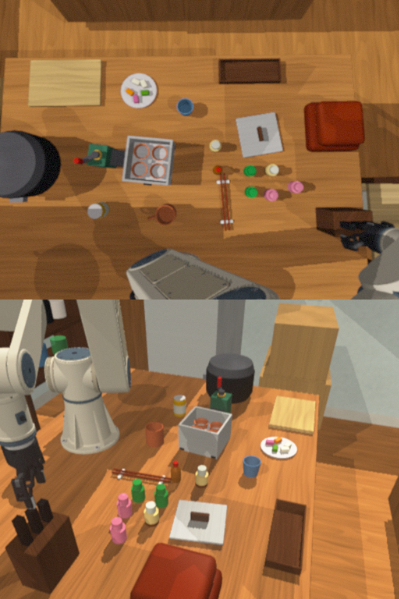

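Run:
```python
from h import *
np.set_printoptions(precision=1,suppress=True)
P={"grip":((101.2,206.6),(280.9,100.9)),"axis":((118.4,196.1),(280.1,111.9)),"rim":((187.4,205.2),(265.9,152.6)),
"jarA":((274,188.4),(257.4,235.1)),"jarB":((345.7,219.3),(191.7,286.5)),"lid":((331.2,175.4),(255.2,288.1)),"soy":((282.4,216.8),(220.5,230.1)),"cup":((238.3,139),(320.2,219.3))}
for k,(t,s) in P.items(): print(k,*tri([ray("top",t),ray("side",s)]))
for a in [(179.3,216.8),(206.8,193.8),(202.7,214.7),(182.1,195.3)]:
  for b in [(248.5,170.4),(277.7,167.5),(261.4,164.5),(267.9,179.2)]:
    p,e=tri([ray("top",a),ray("side",b)])
    if max(e)<4: print("ring",a,b,p,max(e))
a=cv2.imread("pics/t0.png");b=cv2.imread("pics/s0.png")
A=cv2.resize(a[120:300,90:410],(800,450),interpolation=cv2.INTER_CUBIC)
cv2.imwrite("pics/c1.png",A)
cv2.imwrite("pics/c2.png",cv2.resize(b[80:320,110:370],(650,600),interpolation=cv2.INTER_CUBIC))
```

```text
grip [482.9 328.8 206.6] [1.6771303179221366, 1.677130317922222]
axis [502.4 286.1 189.5] [8.693152440837787, 8.693152440837688]
rim [491.  115.5 120.4] [2.6481088192998805, 2.6481088192997264]
jarA [ 547.1 -144.8    3.7] [1.1813198425640627, 1.1813198425639122]
jarB [ 443.2 -375.7   -4.5] [1.8620579156580308, 1.862057915657971]
lid [ 592.8 -332.6   -5.1] [3.4432963660316442, 3.44329636603133]
soy [ 449.5 -170.7   17.8] [6.12322275259203, 6.123222752592092]
cup [708.7 -31.4  15.9] [2.0401255331860044, 2.0401255331858827]
ring (182.1, 195.3) (277.7, 167.5) [526.7 144.   53.8] 2.0202888373016714
```

View pics/c1.png

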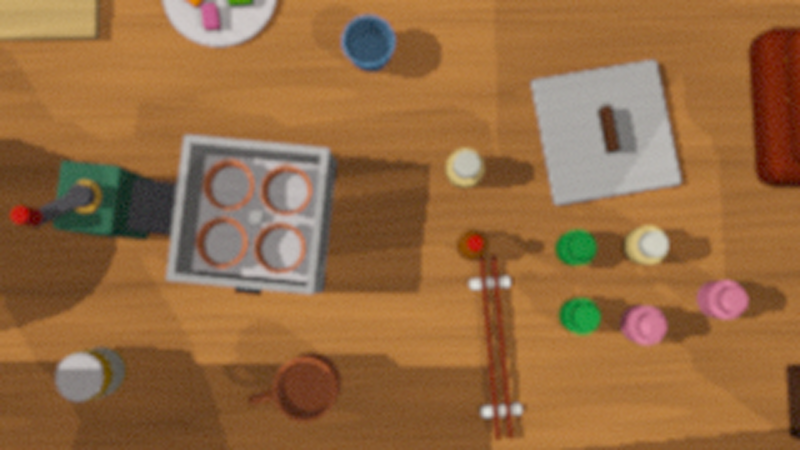

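View pics/c2.png

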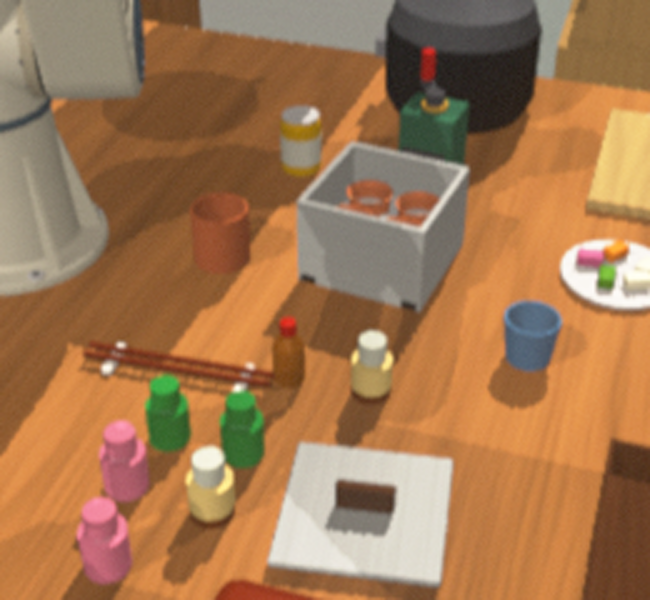

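>>> {"api": "step_arm", "payload": {"moves": [[[0, 0, 0], [0, 0, -0.3], 1], [[0, 0, -0.2], [0.2, -0.1, -0.55], 1], [[0, 0, -1], [0.98, -0.67, -0.55], 1], [[0, 0, -1], [0.98, -0.67, -0.55], 1], [[0, 0, -1], [0.98, -0.67, -0.55], 1], [[0, 0, -1], [0.98, -0.67, -0.55], 1], [[0, 0, -1], [0.98, -0.67, -0.55], 1], [[0, 0, -1], [0.98, -0.67, -0.55], 1]]}}

```text
clock: 1.75
eef_pos: [369.5, -377.9, 341.8]
tcp_rot: [3.141, 0.0, 1.18]
contact_force: [-0.1, -0.5, -0.7]
opening: 0.997
grasp_force: 0.0
```

```bash
cat >> h.py <<'E'
def look(names,cam="wrist",fn=None):
    import time
    c=imaging.calibration(cam); im=save(cam,fn or "tmp.png"); out={}
    for n in names: out[n]=[(d["xy"],d["conf"]) for d in imaging.mark_of(cam,n) if d["conf"]>.3]
    return c,out
def go(p,yaw=None,s=None):
    "shift/turn numbers from measured pose to world p, yaw"
    s=s or telemetry.sense(); R=Ro.from_euler("xyz",s["tcp_rot"]).as_matrix()
    sh=R.T@(np.array(p,float)-s["eef_pos"])/200; t=np.zeros(3)
    if yaw is not None:
        R2=Ro.from_euler("xyz",[np.pi,0,yaw]).as_matrix(); t=Ro.from_matrix(R.T@R2).as_rotvec()/np.radians(45)
    print("turn",np.round(t,3),"shift",np.round(sh,3))
def px(name,p,c=None):
    c=c or imaging.calibration(name); T=np.array(c["cam_to_world"]); q=T[:3,:3].T@(np.array(p,float)-T[:3,3]); x,y,z=q[0],-q[1],-q[2]
    if name=="wrist":
        rr=np.hypot(x,y); th=np.arctan2(rr,z); x,y=x/rr*th,y/rr*th
    else: x,y=x/z,y/z
    return np.array([c["cx"]+c["fx"]*x,c["cy"]+c["fy"]*y])
E
python3 - <<'E'
from h import *
import pickle
np.set_printoptions(precision=1,suppress=True)
s=telemetry.sense();print(s["clock"],s["eef_pos"],s["tcp_rot"],s["qpos"])
c,o=look(["jar0","lid","soy"],fn="w1.png")
pickle.dump((c,o),open("v1.pkl","wb"))
for n in o:
  for uv,cf in o[n]: print(n,np.array(uv),round(cf,2),atz("wrist",uv,0,c))
go([400,-130,400],np.pi/2)
E
```

```text
1.75 [ 369.5 -377.9  341.8] [3.1 0.  1.2] [-0.8  0.1  1.7 -0.   1.3 -0.4]
jar0 [273.4 183.7] 0.95 [ 374.1 -461.9    0. ]
jar0 [274.9  73.1] 0.89 [ 444.8 -290.     0. ]
jar0 [228.6  94.3] 0.88 [ 363.1 -293.8    0. ]
jar0 [236.2 140.5] 0.83 [ 344.6 -368.7    0. ]
jar0 [296.  118.7] 0.58 [ 449.3 -372.    -0. ]
lid [367.5  67.9] 0.72 [ 596.3 -332.8    0. ]
turn [-0.   0.  -0.5] shift [ 1.2 -0.3 -0.3]
```

View pics/w1.png

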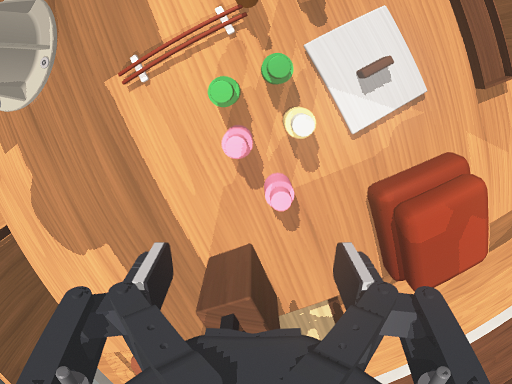

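>>> {"api": "step_arm", "payload": {"moves": [[[0, 0, -0.4], [1, -0.1, -0.35], 1], [[0, 0, -0.5], [1, -0.1, -0.35], 1], [[0, 0, -0.5], [1, -0.1, -0.35], 1], [[0, 0, -0.5], [1, -0.1, -0.35], 1], [[0, 0, -0.5], [1, -0.1, -0.35], 1]]}}

```text
clock: 2.45
eef_pos: [427.9, -184.7, 413.1]
tcp_rot: [3.139, -0.0, 1.57]
contact_force: [0.2, -0.4, -0.2]
opening: 0.997
grasp_force: 0.0
```

Run:
```python
from h import *
import pickle
np.set_printoptions(precision=1,suppress=True)
s=telemetry.sense();print(s["clock"],s["eef_pos"],s["tcp_rot"],s["qpos"])
c,o=look(["jar0","lid","crank_grip","crank_axis","well_rim"],fn="w2.png")
pickle.dump((c,o),open("v2.pkl","wb"))
for n in o:
  for uv,cf in o[n]: print(n,np.array(uv),round(cf,2),atz("wrist",uv,{"well_rim":120}.get(n,190 if n[0]=="c" else 0),c))
go([450,0,410],np.pi/2)
```

```text
2.45 [ 427.9 -184.7  413.1] [ 3.1 -0.   1.6] [-0.4 -0.   1.7  0.   1.5 -0.4]
jar0 [260.9 188.7] 0.95 [ 445.1 -294.     0. ]
jar0 [313.2 112.5] 0.94 [ 542.9 -142.7    0. ]
jar0 [220.7 188.2] 0.79 [ 365.5 -292.8    0. ]
jar0 [262.6 225.8] 0.75 [ 449.4 -375.4    0. ]
jar0 [211.8 219.7] 0.6 [ 344.2 -361.7    0. ]
jar0 [229.1 263.1] 0.6 [ 376.4 -468.3    0. ]
lid [336.  205.4] 0.95 [ 601.7 -330.9    0. ]
crank_grip [395.7  59. ] 0.69 [614.4 -51.6 190. ]
well_rim [265.  119.5] 0.74 [ 446.9 -146.   120. ]
turn [-0. -0. -0.] shift [0.9 0.1 0. ]
```

>>> {"api": "step_arm", "payload": {"moves": [[[0, 0, 0], [0.9, 0.1, 0], 1], [[0, 0, 0], [0.9, 0.1, 0], 1], [[0, 0, 0], [0.9, 0.1, 0], 1], [[0, 0, 0], [0.9, 0.1, 0], 1], [[0, 0, 0], [0.9, 0.1, 0], 1]]}}

```text
clock: 3.25
eef_pos: [447.2, -4.8, 410.6]
tcp_rot: [-3.141, -0.001, 1.571]
contact_force: [-0.3, 0.1, -0.4]
opening: 1.003
grasp_force: 0.0
```

```bash
cat > lk.py <<'E'
from h import *
import pickle,sys
np.set_printoptions(precision=1,suppress=True)
def run(tag,names,zs):
    s=telemetry.sense();print(s["clock"],s["eef_pos"],s["tcp_rot"],s["qpos"])
    c,o=look(names,fn=tag+".png"); pickle.dump((c,o),open(tag+".pkl","wb"))
    for n,z in zip(names,zs):
        for uv,cf in o[n]: print(n,np.array(uv),round(cf,2),atz("wrist",uv,z,c))
E
python3 - <<'E'
from lk import *
run("w3",["crank_grip","crank_axis","well_rim","ring0"],[190,190,120,54])
go([450,150,410],np.pi/2)
E
```

```text
3.25 [447.2  -4.8 410.6] [-3.1 -0.   1.6] [-0.  -0.1  1.7  0.   1.5 -0. ]
crank_grip [254.7  88.9] 0.43 [449.6  78.6 190. ]
crank_axis [281.8  66.5] 0.61 [482.  106.6 190. ]
well_rim [282.2  68.7] 0.75 [489.2 109.2 120. ]
ring0 [293.5  96.4] 0.9 [514.8  67.9  54. ]
ring0 [254.5  92.3] 0.71 [449.9  73.8  54. ]
ring0 [254.4  48.2] 0.66 [449.6 148.4  54. ]
ring0 [301.9  52.8] 0.58 [528.1 142.6  54. ]
turn [-0.  0. -0.] shift [0.8 0.  0. ]
```

View pics/w3.png

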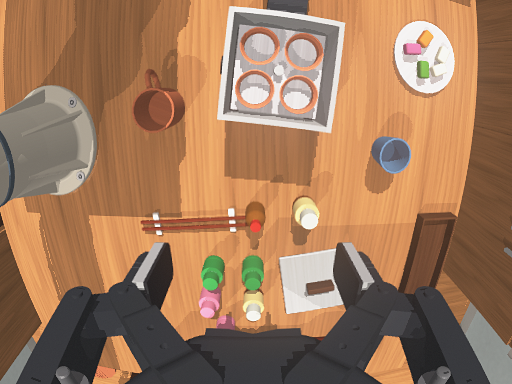

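Steamer at upper centre (~282,68), four rings seen, jar A at (307,213), soy (256,215); crank out of view above. Going further +y.

>>> {"api": "step_arm", "payload": {"moves": [[[0, 0, 0], [0.8, 0.1, 0], 1], [[0, 0, 0], [0.8, 0.1, 0], 1], [[0, 0, 0], [0.8, 0.1, 0], 1], [[0, 0, 0], [0.8, 0.1, 0], 1], [[0, 0, 0], [0.8, 0.1, 0], 1]]}}

```text
clock: 4.0
eef_pos: [467.5, 153.7, 410.9]
tcp_rot: [-3.141, 0.0, 1.571]
contact_force: [0.3, 0.3, 0.5]
opening: 1.002
grasp_force: 0.0
```

Run:
```python
from lk import *
run("w4",["crank_grip","crank_axis","well_rim","ring0"],[190,190,120,54])
a=pickle.load(open("w3.pkl","rb"));b=pickle.load(open("w4.pkl","rb"))
for n in ["well_rim","ring0"]:
  for u,_ in a[1][n]:
    for v,_ in b[1][n]:
      p,e=tri([ray("wrist",u,a[0]),ray("wrist",v,b[0])])
      if max(e)<5: print(n,p,max(e))
```

```text
4.0 [467.5 153.7 410.9] [-3.1  0.   1.6] [ 0.3  0.   1.7 -0.   1.5  0.3]
crank_grip [264.4   8.2] 0.84 [481.5 338.3 190. ]
crank_grip [286.3 270. ] 0.58 [517.2 -16.6 190. ]
crank_axis [285.3  46.6] 0.61 [506.5 289.6 190. ]
well_rim [264.9 173.8] 0.76 [486. 110. 120.]
ring0 [279.9 187.9] 0.69 [515.8  65.   54. ]
ring0 [287.1 146.3] 0.67 [526.3 140.2  54. ]
ring0 [245.2 138.7] 0.55 [454.6 153.1  54. ]
well_rim [487.6 109.5 119.1] 1.615486921853916
ring0 [514.3  68.   62.4] 0.6554591780660327
ring0 [ 573.2   60.6 -367.4] 2.000418532702566
ring0 [451.9 150.6  37.4] 2.2506260697919194
ring0 [500.9 120.8 218.6] 0.7822467374361033
ring0 [526.1 141.6  61.9] 0.7365963252707776
```

View pics/w4.png

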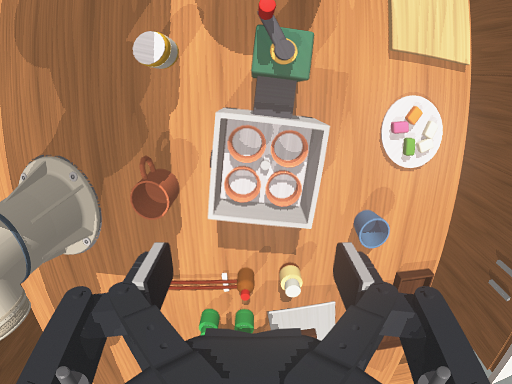

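Run:
```python
from lk import *
from scipy.optimize import least_squares
c=pickle.load(open("w4.pkl","rb"))[0]
# outer rim corners pixel refined
C=[(218,109),(329,122),(318,227),(209,219)]
W=[atz("wrist",u,120,c) for u in C]
for w in W: print(w)
m=np.mean(W,0); print("centre",m, "diag",[np.linalg.norm(w-m) for w in W])
loc=[(-85,85),(85,85),(85,-85),(-85,-85)]
f=lambda p:np.concatenate([[p[0]+x*np.cos(p[2])-y*np.sin(p[2])-w[0],p[1]+x*np.sin(p[2])+y*np.cos(p[2])-w[1]] for (x,y),w in zip(loc,W)])
r=least_squares(f,[487,110,-.1]);print(r.x,r.fun)
for z in(70,80,90): print(z,*[atz("wrist",u,z,c)[:2] for u in [(247,143),(290,147),(242,184),(284,188)]])
x,y,a=least_squares(f,[487,110,-.1]).x
print("axis",x-180*np.sin(a),y+180*np.cos(a))
print("knobtop",atz("wrist",(266,8),206,c))
# pot
t=cv2.imread("pics/t0.png")
print("pot edge top", atz("top",(77,210),100),atz("top",(77,210),200))
go([482,337,260],np.pi/2)
```

```text
[417.1 208.3 120. ]
[580.8 190.9 120. ]
[575.3  19.3 120. ]
[396.9  34.2 120. ]
centre [492.5 113.2 120. ] diag [np.float64(121.39079991807898), np.float64(117.64451642940975), np.float64(125.13073628380367), np.float64(124.02984511336035)]
[492.5 113.2  -0.1] [-2.1 -3.3  3.5 -0.2 -5.2  2.   3.8  1.4]
70 [458.  148.5] [529.3 142.1] [449.1  77.4] [521.4  70.3]
80 [458.2 150.3] [528.  144.1] [449.5  80.7] [520.3  73.7]
90 [458.4 152.1] [526.8 146. ] [449.9  83.9] [519.2  77.1]
axis 507.65262553007597 292.53710300170076
knobtop [482.8 334.  206. ]
pot edge top [480.9 443.5 100. ] [473.7 395.2 200. ]
turn [ 0.  0. -0.] shift [0.9 0.1 0.8]
```

>>> {"api": "step_arm", "payload": {"moves": [[[0, 0, 0], [0.91, 0.075, 0.3], 1], [[0, 0, 0], [0.91, 0.075, 0.6], 1], [[0, 0, 0], [0.91, 0.075, 0.6], 1], [[0, 0, 0], [0.91, 0.075, 0.6], 1], [[0, 0, 0], [0.91, 0.075, 0.6], 1], [[0, 0, 0], [0.91, 0.075, 0.6], 1]]}}

```text
clock: 4.85
eef_pos: [481.8, 335.5, 289.1]
tcp_rot: [-3.139, 0.002, 1.571]
contact_force: [0.4, 0.4, 0.2]
opening: 1.0
grasp_force: 0.0
```

Run:
```python
from lk import *
run("w5",["crank_grip","crank_axis"],[190,190])
go([482,336,172],np.pi/2)
```

```text
4.85 [481.8 335.5 289.1] [-3.1  0.   1.6] [0.6 0.2 1.6 0.  1.2 0.6]
crank_grip [262.1 275.4] 0.67 [491.2 242.9 190. ]
crank_grip [256.  186.7] 0.63 [484.8 335.4 190. ]
crank_axis [282.4 235.6] 0.66 [509.3 287.9 190. ]
turn [ 0. -0. -0.] shift [ 0.  -0.   0.6]
```

View pics/w5.png

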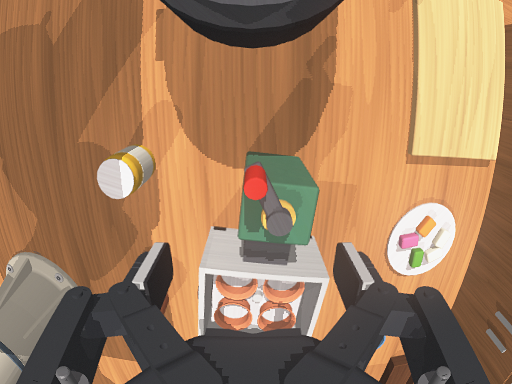

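>>> {"api": "step_arm", "payload": {"moves": [[[0, 0, 0], [0, 0.01, 0.25], 1], [[0, 0, 0], [0, 0.01, 0.5], 1], [[0, 0, 0], [0, 0.01, 0.585], 1], [[0, 0, 0], [0, 0.01, 0.585], -1], [[0, 0, 0], [0, 0.01, 0.585], -1], [[0, 0, 0], [0, 0.01, 0.585], -1], [[0, 0, 0], [0, 0.01, 0.585], -1], [[0, 0, 0], [0, 0.01, 0.585], -1]], "squeeze": 40}}

```text
clock: 5.8
eef_pos: [485.1, 335.9, 176.0]
tcp_rot: [3.14, -0.002, 1.57]
contact_force: [-1.6, -1.2, 7.7]
opening: 0.219
grasp_force: 38.8
```

```bash
cat > cr.py <<'E'
from h import *
import sys
def tab(phi0,step,n=8,R=55):
    a=np.radians(phi0+step*np.arange(1,n+1)); b=np.radians(phi0)
    print([[float(x) for x in np.round([R*(np.sin(t)-np.sin(b))/200,R*(np.cos(t)-np.cos(b))/200],3)] for t in a])
E
python3 -c "
from cr import *
tab(117,20,4)
for i in range(3): tab(197+240*i,30)"
```

```text
[[-0.057, -0.076], [-0.138, -0.128], [-0.231, -0.15], [-0.325, -0.138]]
[[-0.121, 0.075], [-0.188, 0.201], [-0.183, 0.343], [-0.107, 0.464], [0.019, 0.531], [0.161, 0.526], [0.282, 0.451], [0.348, 0.325]]
[[-0.005, -0.142], [-0.08, -0.263], [-0.206, -0.33], [-0.348, -0.325], [-0.469, -0.249], [-0.536, -0.124], [-0.531, 0.019], [-0.456, 0.139]]
[[0.126, 0.067], [0.268, 0.062], [0.389, -0.014], [0.456, -0.139], [0.451, -0.282], [0.375, -0.402], [0.249, -0.469], [0.107, -0.464]]
```

>>> {"api": "step_arm", "payload": {"moves": [[[0, 0, 0], [-0.057, -0.076, 0], -1], [[0, 0, 0], [-0.138, -0.128, 0], -1], [[0, 0, 0], [-0.231, -0.15, 0], -1], [[0, 0, 0], [-0.325, -0.138, 0], -1]]}}

```text
clock: 6.2
eef_pos: [454.6, 271.1, 175.9]
tcp_rot: [-3.139, -0.002, 1.571]
contact_force: [-4.9, 1.9, 12.8]
opening: 0.225
grasp_force: 41.0
```

>>> {"api": "step_arm", "payload": {"moves": [[[0, 0, 0], [-0.121, 0.075, -0.015], -1], [[0, 0, 0], [-0.188, 0.201, -0.015], -1], [[0, 0, 0], [-0.183, 0.343, -0.015], -1], [[0, 0, 0], [-0.107, 0.464, -0.015], -1], [[0, 0, 0], [0.019, 0.531, -0.015], -1], [[0, 0, 0], [0.161, 0.526, -0.015], -1], [[0, 0, 0], [0.282, 0.451, -0.015], -1], [[0, 0, 0], [0.348, 0.325, -0.015], -1]]}}

```text
clock: 7.0
eef_pos: [521.1, 339.1, 176.5]
tcp_rot: [-3.14, 0.004, 1.571]
contact_force: [-1.3, -19.4, -0.9]
opening: 0.218
grasp_force: 44.1
```

>>> {"api": "step_arm", "payload": {"moves": [[[0, 0, 0], [-0.01, -0.142, 0], -1], [[0, 0, 0], [-0.085, -0.263, 0], -1], [[0, 0, 0], [-0.211, -0.33, 0], -1], [[0, 0, 0], [-0.353, -0.325, 0], -1], [[0, 0, 0], [-0.474, -0.249, 0], -1]]}}

```text
clock: 7.5
eef_pos: [469.6, 244.8, 176.9]
tcp_rot: [-3.14, -0.001, 1.571]
contact_force: [9.5, 16.9, -20.4]
opening: 0.219
grasp_force: 42.3
```

Run:
```python
from lk import *
s=telemetry.sense();d=s["eef_pos"][:2]-[508,288];print(d,np.degrees(np.arctan2(d[1],d[0])),np.hypot(*d),s["contact_force"])
t=save("top","t1.png");cv2.imwrite("pics/c3.png",cv2.resize(t[170:240,90:220,::-1],(780,420),interpolation=cv2.INTER_CUBIC))
from cr import *
tab(227,15)
```

```text
[-38.4 -43.2] -131.65052033747472 57.79179029121754 [  9.5  16.9 -20.4]
[[-0.042, 0.058], [-0.067, 0.126], [-0.074, 0.197], [-0.062, 0.268], [-0.032, 0.333], [0.014, 0.389], [0.072, 0.43], [0.139, 0.456]]
```

>>> {"api": "step_arm", "payload": {"moves": [[[0, 0, 0], [-0.042, 0.058, 0.01], -1], [[0, 0, 0], [-0.067, 0.126, 0.01], -1], [[0, 0, 0], [-0.074, 0.197, 0.01], -1], [[0, 0, 0], [-0.062, 0.268, 0.01], -1], [[0, 0, 0], [-0.032, 0.333, 0.01], -1]]}}

```text
clock: 8.05
eef_pos: [538.9, 239.6, 176.3]
tcp_rot: [-3.141, -0.002, 1.569]
contact_force: [-10.0, 8.5, 7.5]
opening: 0.216
grasp_force: 45.3
```

```bash
python3 -c "
from cr import *
tab(302,12)
tab(338,12)"
```

```text
[[0.035, 0.045], [0.079, 0.082], [0.13, 0.109], [0.185, 0.125], [0.243, 0.129], [0.3, 0.121], [0.354, 0.101], [0.403, 0.071]]
[[0.055, 0.016], [0.113, 0.02], [0.17, 0.012], [0.224, -0.008], [0.272, -0.038], [0.314, -0.078], [0.346, -0.126], [0.367, -0.179]]
```

>>> {"api": "step_arm", "payload": {"moves": [[[0, 0, 0], [0.03, 0.045, 0], -1], [[0, 0, 0], [0.07, 0.081, 0], -1], [[0, 0, 0], [0.13, 0.109, 0], -1]]}}

```text
clock: 8.35
eef_pos: [559.3, 265.7, 176.3]
tcp_rot: [-3.139, -0.001, 1.57]
contact_force: [-11.7, 0.9, 10.7]
opening: 0.221
grasp_force: 45.8
```

Still free (581° total, φ=338).

>>> {"api": "step_arm", "payload": {"moves": [[[0, 0, 0], [0.055, 0.014, 0], -1], [[0, 0, 0], [0.113, 0.018, 0], -1], [[0, 0, 0], [0.17, 0.01, 0], -1]]}}

```text
clock: 8.65
eef_pos: [562.2, 287.7, 175.6]
tcp_rot: [-3.139, 0.022, 1.574]
contact_force: [7.5, -74.7, 17.4]
opening: 0.215
grasp_force: 47.2
```

>>> {"api": "step_arm", "payload": {"moves": [[[0, 0, 0], [-0.025, 0, 0], -1], [[0, 0, 0], [-0.05, 0, 0], -1], [[0, 0, 0], [-0.05, 0, 0], -1], [[0, 0, 0], [-0.05, 0, 0], 1], [[0, 0, 0], [-0.05, 0, 0], 1], [[0, 0, 0], [-0.05, 0, 0], 1], [[0, 0, 0], [-0.05, 0, -0.25], 1], [[0, 0, 0], [-0.05, 0, -0.5], 1]]}}

```text
clock: 9.45
eef_pos: [561.4, 288.7, 275.0]
tcp_rot: [-3.138, 0.001, 1.57]
contact_force: [1.0, 1.3, 0.6]
opening: 0.999
grasp_force: 0.0
```

Run:
```python
from lk import *
run("w6",["crank_grip","crank_axis"],[190,190])
s=telemetry.sense();print(s["contact_force"],s["opening"])
for z in(300,): go([500,180,380],np.pi/2)
```

```text
9.45 [561.4 288.7 275. ] [-3.1  0.   1.6] [0.5 0.3 1.6 0.  1.2 0.5]
crank_grip [252.5 201.2] 0.86 [561.4 280.8 190. ]
crank_axis [188.4 192.6] 0.66 [508.4 288.1 190. ]
[-0.2  0.1 -1.3] 0.9986247070493117
turn [ 0. -0. -0.] shift [-0.5 -0.3 -0.5]
```

>>> {"api": "step_arm", "payload": {"moves": [[[0, 0, 0], [-0.25, -0.2, -0.5], 1], [[0, 0, 0], [-0.5, -0.35, -0.6], 1], [[0, 0, 0], [-0.7, -0.35, -0.6], 1], [[0, 0, 0], [-0.7, -0.35, -0.6], 1], [[0, 0, 0], [-0.7, -0.35, -0.6], 1]]}}

```text
clock: 10.1
eef_pos: [491.4, 145.8, 397.6]
tcp_rot: [3.139, 0.0, 1.568]
contact_force: [0.4, 0.5, 0.2]
opening: 1.005
grasp_force: 0.0
```

Run:
```python
from lk import *
run("w7",["well_rim","ring0"],[120,100])
go([490,70,380],np.pi/2)
```

```text
10.1 [491.4 145.8 397.6] [3.1 0.  1.6] [ 0.3  0.1  1.6 -0.   1.4  0.3]
well_rim [249.  171.1] 0.77 [486.9 110.1 120. ]
ring0 [271.5 146. ] 0.83 [520.8 143.8 100. ]
ring0 [226.4 140.4] 0.81 [453.1 152.6 100. ]
ring0 [224.9 188.6] 0.75 [448.7  76.2 100. ]
ring0 [269.4 191.9] 0.55 [518.6  70.5 100. ]
turn [-0. -0. -0.] shift [-0.4 -0.   0.1]
```

View pics/w7.png

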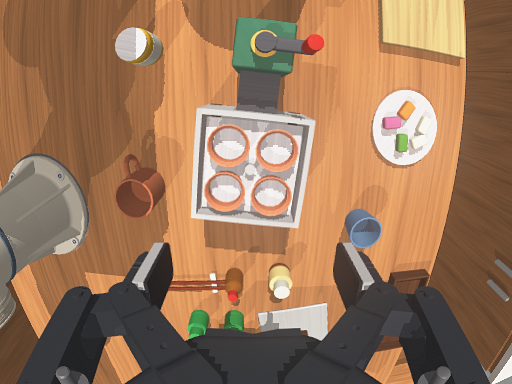

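>>> {"api": "step_arm", "payload": {"moves": [[[0, 0, 0], [-0.2, 0, 0.1], 1], [[0, 0, 0], [-0.38, 0, 0.1], 1], [[0, 0, 0], [-0.38, 0, 0.1], 1], [[0, 0, 0], [-0.38, 0, 0.1], 1]]}}

```text
clock: 10.65
eef_pos: [492.3, 73.3, 373.8]
tcp_rot: [-3.139, -0.0, 1.569]
contact_force: [0.8, 0.0, 0.0]
opening: 0.996
grasp_force: 0.0
```

Run:
```python
from lk import *
run("w8",["well_rim","ring0","jar0"],[120,100,0])
D={}
c7=pickle.load(open("w7.pkl","rb"));c8=pickle.load(open("w8.pkl","rb"))
for n in("well_rim","ring0"):
  for u,_ in c7[1][n]:
    for v,_ in c8[1][n]:
      p,e=tri([ray("wrist",u,c7[0]),ray("wrist",v,c8[0])])
      if max(e)<5 and 60<p[2]<160: print(n,p,max(e))
# rim ellipse: copper mask
for tag,c in(("w7",c7[0]),("w8",c8[0])):
    im=cv2.imread(f"pics/{tag}.png");b,g,r=[im[:,:,i].astype(int) for i in range(3)]
    box=px("wrist",(488,110,120),c)
    m=((r-b>50)&(r-g>35)).astype(np.uint8); k=np.zeros_like(m); x,y=box.astype(int);k[max(0,y-52):y+52,x-52:x+52]=1;m*=k
    # top annulus: model fit over grid, brightness-free: maximise mask on circle rad 26.5 at z=125
    t=np.linspace(0,2*np.pi,60,endpoint=False)
    dt=cv2.GaussianBlur(m.astype(np.float32),(0,0),1.2)
    for x0,y0 in((522,144),(452,151),(446,77),(517,72)):
        best=None
        for dx in np.arange(-12,13,1.):
            for dy in np.arange(-12,13,1.):
                P=[px("wrist",(x0+dx+27*np.cos(a),y0+dy+27*np.sin(a),125),c) for a in t[::2]]
                P=np.array(P).astype(np.float32)
                v=cv2.remap(dt,P[:,:1],P[:,1:],cv2.INTER_LINEAR).mean()
                if best is None or v>best[0]: best=(v,x0+dx,y0+dy)
        print(tag,np.round(best,2))
```

```text
10.65 [492.3  73.3 373.8] [-3.1 -0.   1.6] [0.1 0.  1.7 0.  1.4 0.1]
well_rim [250.7 124.2] 0.64 [489.3 109.5 120. ]
ring0 [224.1  96. ] 0.89 [452.4 147.4 100. ]
ring0 [268.6 149.2] 0.85 [514.6  71.3 100. ]
ring0 [220.5 146.3] 0.62 [445.9  75.8 100. ]
ring0 [275.7 101.7] 0.56 [523.8 139.1 100. ]
jar0 [234.  302.9] 0.96 [ 449.  -293.8    0. ]
jar0 [195.6 300.5] 0.87 [ 361.6 -290.3    0. ]
jar0 [191.3 325.4] 0.67 [ 341.7 -373.7    0. ]
jar0 [281.9 248.4] 0.65 [ 549.8 -149.2    0. ]
jar0 [233.8 330. ] 0.5 [ 445.1 -383.8    0. ]
well_rim [488.1 109.1 116.2] 1.1920935063273237
ring0 [524.3 138.1  70.8] 1.6263026773947122
ring0 [449.6 146.8  66. ] 0.526733679113818
ring0 [447.2  75.8  99.4] 1.3936504329017425
ring0 [516.2  72.7 106.5] 1.988140773373652
w7 [  0.9 526.  143. ]
w7 [  0.9 458.  151. ]
w7 [  0.9 450.   82. ]
w7 [  0.9 519.   75. ]
w8 [  1. 526. 142.]
w8 [  1. 458. 149.]
w8 [  0.9 450.   81. ]
w8 [  0.9 519.   74. ]
```

>>> {"api": "step_arm", "payload": {"moves": [[[0, 0, 0], [-0.25, 0.1, 0.1], 1], [[0, 0, 0], [-0.5, 0.2, 0.3], 1], [[0, 0, 0], [-0.75, 0.27, 0.5], 1], [[0, 0, 0], [-1, 0.27, 0.6], 1], [[0, 0, 0], [-1, 0.27, 0.6], 1], [[0, 0, 0], [-1, 0.27, 0.6], 1], [[0, 0, 0], [-1, 0.27, 0.6], 1]]}}

```text
clock: 11.55
eef_pos: [546.0, -127.1, 254.7]
tcp_rot: [-3.14, -0.001, 1.569]
contact_force: [0.5, 0.4, 0.3]
opening: 0.998
grasp_force: 0.0
```

Run:
```python
from lk import *
run("w9",["jar0","soy","lid"],[0,0,0])
go([548,-145,230],np.pi/2)
im=cv2.imread("pics/w9.png");cv2.imwrite("pics/w9c.png",im[100:360,120:420])
```

```text
11.55 [ 546.  -127.1  254.7] [-3.1 -0.   1.6] [-0.2  0.2  1.7  0.   1.2 -0.2]
jar0 [195.3 295.3] 0.79 [ 446.7 -375.8    0. ]
jar0 [255.8 165.2] 0.72 [ 550.1 -147.6    0. ]
jar0 [142.2 253.1] 0.65 [ 364.6 -293.4    0. ]
jar0 [187.3 251.9] 0.62 [ 442.4 -287.3    0. ]
soy [188.6 170.2] 0.92 [ 455.6 -154.3    0. ]
lid [282.6 276.2] 0.61 [ 594.2 -332.7    0. ]
turn [0. 0. 0.] shift [-0.1  0.   0.1]
```

View pics/w9c.png

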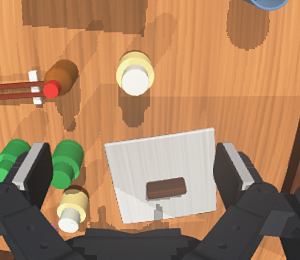

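```bash
cat > cap.py <<'E'
from lk import *
def cap(tag,x0,y0,z0=0,pr=True):
    c=pickle.load(open(tag+".pkl","rb"))[0]; im=cv2.imread(f"pics/{tag}.png"); hsv=cv2.cvtColor(im,cv2.COLOR_BGR2HSV)
    m=((hsv[:,:,1]<45)&(hsv[:,:,2]>170)).astype(np.uint8)
    n,l,st,ce=cv2.connectedComponentsWithStats(m); q=px("wrist",(x0,y0,z0+78),c)
    ok=[i for i in range(1,n) if st[i,4]>40 and np.hypot(*(ce[i]-q))<40]
    i=min(ok,key=lambda i:np.hypot(*(ce[i]-q))); print("cap blob",ce[i],st[i], "pred",q, "at78",atz("wrist",ce[i],z0+78,c),"at72",atz("wrist",ce[i],z0+72,c))
    return ce[i],c
E
python3 - <<'E'
from cap import *
cap("w9",548,-146)
c=pickle.load(open("w9.pkl","rb"))[0]
print(atz("wrist",(255,181),78,c), np.array(c["cam_to_world"])[:3,3])
cap("w8",548,-146); cap("w9",446,-375)
E
```

```text
cap blob [254.9 179.9] [242 165  27  31 661] pred [254.4 180.9] at78 [ 548.5 -144.7   78. ] at72 [ 548.5 -146.6   72. ]
[ 548.6 -146.1   78. ] [547.  -46.  397.7]
cap blob [284.2 266.1] [276 256  18  21 296] pred [284.6 268.9] at78 [ 547. -140.   78.] at72 [ 547.8 -144.    72. ]
cap blob [188.7 320. ] [179 308  20  25 395] pred [186.7 326.3] at78 [ 450.9 -360.8   78. ] at72 [ 449.1 -366.8   72. ]
```

>>> {"api": "step_arm", "payload": {"moves": [[[0, 0, 0], [-0.097, 0.012, 0.25], 1], [[0, 0, 0], [-0.097, 0.012, 0.5], 1], [[0, 0, 0], [-0.097, 0.012, 0.75], 1], [[0, 0, 0], [-0.097, 0.012, 0.9], 1], [[0, 0, 0], [-0.097, 0.012, 0.99], 1], [[0, 0, 0], [-0.097, 0.012, 0.99], 1]]}}

```text
clock: 12.35
eef_pos: [547.0, -145.3, 55.4]
tcp_rot: [-3.138, -0.001, 1.571]
contact_force: [-0.7, -0.7, 0.1]
opening: 1.0
grasp_force: 0.0
```

>>> {"api": "step_arm", "payload": {"moves": [[[0, 0, 0], [0, 0, 0], -1], [[0, 0, 0], [0, 0, 0], -1], [[0, 0, 0], [0, 0, 0], -1], [[0, 0, 0], [0, 0, 0], -1], [[0, 0, 0], [0, 0, 0], -1], [[0, 0, 0], [0, 0, 0], -1]], "squeeze": 35}}

```text
clock: 12.95
eef_pos: [549.0, -146.9, 58.7]
tcp_rot: [3.14, 0.0, 1.57]
contact_force: [-1.5, 1.2, 8.5]
opening: 0.362
grasp_force: 34.0
```

>>> {"api": "step_arm", "payload": {"moves": [[[0, 0, 0], [0, 0, -0.15], -1], [[0, 0, 0], [0, 0, -0.4], -1], [[0, 0, 0], [0.1, 0, -0.65], -1], [[0, 0, 0], [0.25, -0.02, -0.85], -1], [[0, 0, 0], [0.45, -0.05, -0.85], -1], [[0, 0, 0], [0.65, -0.1, -0.85], -1], [[0, 0, 0], [0.85, -0.1, -0.85], -1], [[0, 0, 0], [1, -0.1, -0.85], -1]]}}

```text
clock: 13.75
eef_pos: [527.9, 55.3, 228.0]
tcp_rot: [3.141, -0.0, 1.57]
contact_force: [0.3, -0.4, -0.7]
opening: 0.359
grasp_force: 35.6
```

Run:
```python
from lk import *
run("w10",["ring0","jar0"],[100,150])
go([526.8,141.3,215],np.pi/2)
```

```text
13.75 [527.9  55.3 228. ] [ 3.1 -0.   1.6] [0.1 0.2 1.8 0.  1.1 0.1]
ring0 [171.  154.9] 0.97 [450.4  77.8 100. ]
ring0 [251.3  83.7] 0.85 [527.2 142.8 100. ]
ring0 [172.1  80.1] 0.75 [454.8 148.6 100. ]
ring0 [241.6 161.9] 0.75 [518.   70.3 100. ]
jar0 [248.3 205.7] 0.78 [524.9  46.4 150. ]
turn [ 0. -0.  0.] shift [ 0.4 -0.   0.1]
```

View pics/w10.png

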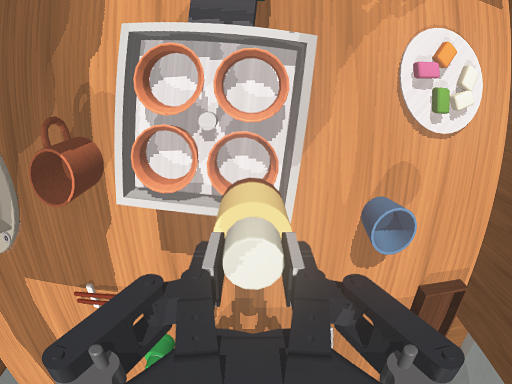

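>>> {"api": "step_arm", "payload": {"moves": [[[0, 0, 0], [0.2, -0.005, 0], -1], [[0, 0, 0], [0.35, -0.005, 0], -1], [[0, 0, 0], [0.432, -0.005, 0], -1], [[0, 0, 0], [0.432, -0.005, 0.1], -1], [[0, 0, 0], [0.432, -0.005, 0.19], -1], [[0, 0, 0], [0.432, -0.005, 0.19], -1], [[0, 0, 0], [0.432, -0.005, 0.19], -1]]}}

```text
clock: 14.6
eef_pos: [527.6, 138.9, 189.5]
tcp_rot: [-3.141, 0.0, 1.569]
contact_force: [0.3, -0.4, -1.5]
opening: 0.356
grasp_force: 35.5
```

Run:
```python
from lk import *
run("w11",["ring0"],[100])
cv2.imwrite("pics/w11c.png",cv2.resize(cv2.imread("pics/w11.png")[100:320,120:400],None,fx=2,fy=2))
```

```text
14.6 [527.6 138.9 189.5] [-3.1  0.   1.6] [ 0.3  0.3  1.8 -0.   1.   0.3]
ring0 [163.9 178.5] 0.8 [453.2 149.6 100. ]
ring0 [250.4 188.9] 0.79 [526.1 140.3 100. ]
ring0 [170.2 252.4] 0.69 [450.9  77.6 100. ]
```

View pics/w11c.png

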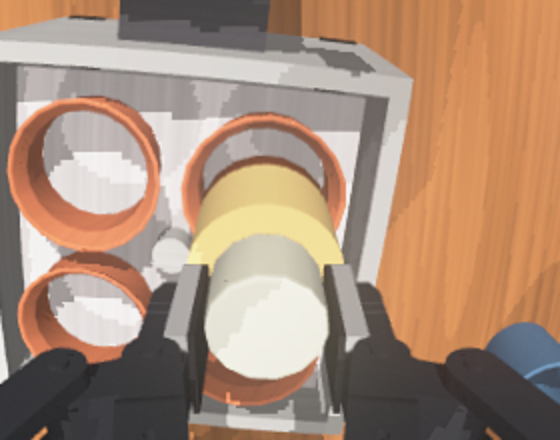

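Run:
```python
from lk import *
c=pickle.load(open("w11.pkl","rb"))[0]
print("foot front edge px for y=139..142",[px("wrist",(527.5,y+23,z),c) for y in(138,140,142) for z in (128,131,133)])
im=cv2.imread("pics/w11.png"); print(im[150:190:2,252].tolist())
m=((im[:,:,2].astype(int)-im[:,:,0]>50)&(im[:,:,2].astype(int)-im[:,:,1]>35)).astype(np.float32);m=cv2.GaussianBlur(m,(0,0),1.2)
t=np.linspace(-.2,np.pi+.2,40)
for z in(118,125):
    b=max(((cv2.remap(m,P[:,:1],P[:,1:],1).mean(),x,y) for x in np.arange(518,536.) for y in np.arange(130,152.) for P in [np.array([px("wrist",(x+27*np.cos(a),y+27*np.sin(a),z),c) for a in t],np.float32)]))
    print(z,b)
print(telemetry.sense()["eef_pos"])
```

```text
foot front edge px for y=139..142 [array([251.9, 174.3]), array([251.9, 175.4]), array([251.9, 176.2]), array([251.9, 171.6]), array([251.9, 172.7]), array([251.8, 173.5]), array([251.9, 168.9]), array([251.9, 170. ]), array([251.8, 170.7])]
[[152, 155, 162], [153, 155, 162], [156, 157, 164], [83, 96, 133], [114, 156, 243], [90, 116, 189], [71, 88, 130], [126, 133, 152], [159, 161, 170], [158, 160, 169], [157, 160, 169], [158, 161, 170], [157, 160, 169], [160, 162, 170], [65, 86, 126], [60, 79, 126], [115, 169, 210], [140, 205, 228], [141, 205, 228], [139, 204, 228]]
118 (np.float32(0.99147683), np.float64(527.0), np.float64(142.0))
125 (np.float32(0.99338436), np.float64(527.0), np.float64(144.0))
[528.3 139.3 190.3]
```

>>> {"api": "step_arm", "payload": {"moves": [[[0, 0, 0], [0.016, -0.003, 0], -1], [[0, 0, 0], [0.016, -0.003, 0.03], -1], [[0, 0, 0], [0.016, -0.003, 0.05], -1], [[0, 0, 0], [0.016, -0.003, 0.07], -1], [[0, 0, 0], [0.016, -0.003, 0.07], -1]]}}

```text
clock: 15.2
eef_pos: [526.4, 142.8, 174.5]
tcp_rot: [-3.14, 0.0, 1.57]
contact_force: [0.2, -0.2, -1.8]
opening: 0.359
grasp_force: 35.5
```

>>> {"api": "step_arm", "payload": {"moves": [[[0, 0, 0], [0, 0, 0.02], -1], [[0, 0, 0], [0, 0, 0.04], -1], [[0, 0, 0], [0, 0, 0.055], -1], [[0, 0, 0], [0, 0, 0.06], -1], [[0, 0, 0], [0, 0, 0.06], -1]]}}

```text
clock: 15.7
eef_pos: [526.9, 142.9, 163.1]
tcp_rot: [-3.141, 0.0, 1.57]
contact_force: [-0.1, 0.5, -2.0]
opening: 0.355
grasp_force: 35.5
```

>>> {"api": "step_arm", "payload": {"moves": [[[0, 0, 0], [0, 0, 0.007], -1], [[0, 0, 0], [0, 0, 0.013], -1], [[0, 0, 0], [0, 0, 0.018], -1], [[0, 0, 0], [0, 0, 0.018], -1]]}}

```text
clock: 16.1
eef_pos: [526.9, 142.9, 159.6]
tcp_rot: [-3.141, -0.0, 1.57]
contact_force: [0.6, -0.1, -1.4]
opening: 0.359
grasp_force: 35.5
```

>>> {"api": "step_arm", "payload": {"moves": [[[0, 0, 0], [0, 0, 0.005], -1], [[0, 0, 0], [0, 0, 0.01], -1], [[0, 0, 0], [0, 0, 0.01], -1]]}}

```text
clock: 16.4
eef_pos: [527.1, 143.1, 158.7]
tcp_rot: [3.141, -0.0, 1.57]
contact_force: [-4.4, -1.4, 9.6]
opening: 0.355
grasp_force: 36.6
```

>>> {"api": "step_arm", "payload": {"moves": [[[0, 0, 0], [0, 0, -0.005], -0.1], [[0, 0, 0], [0, 0, -0.005], 0.2], [[0, 0, 0], [0, 0, -0.005], 0.2], [[0, 0, 0], [0, 0, -0.005], 0.2], [[0, 0, 0], [0, 0, -0.1], 0.2], [[0, 0, 0], [0, 0, -0.3], 0.4], [[0, 0, 0], [0, 0, -0.5], 1], [[0, 0, 0], [0, 0, -0.6], 1]]}}

```text
clock: 17.2
eef_pos: [528.2, 143.2, 281.0]
tcp_rot: [3.138, -0.001, 1.57]
contact_force: [1.2, 0.1, -1.2]
opening: 0.994
grasp_force: 0.0
```

Run:
```python
from cap import *
run("w12",["jar0"],[100])
try: cap("w12",527,142,100)
except Exception as e: print(e)
cv2.imwrite("pics/w12c.png",cv2.imread("pics/w12.png")[80:300,120:400])
go([446,-371,270],np.pi/2)
```

```text
17.2 [528.2 143.2 281. ] [ 3.1 -0.   1.6] [ 0.3  0.2  1.7 -0.   1.2  0.3]
jar0 [249.5 165.2] 0.78 [525.6 141.5 100. ]
cap blob [232.2 183.5] [ 205  130   63  117 2628] pred [250.4 186.8] at78 [511.1 145.1 178. ] at72 [510.7 143.1 172. ]
turn [ 0. -0. -0.] shift [-2.6 -0.4  0. ]
```

View pics/w12c.png

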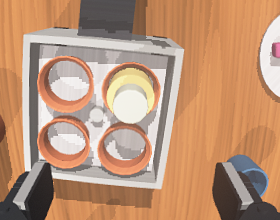

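>>> {"api": "step_arm", "payload": {"moves": [[[0, 0, 0], [-1, -0.2, 0], 1], [[0, 0, 0], [-1, -0.2, 0], 1], [[0, 0, 0], [-1, -0.2, 0], 1], [[0, 0, 0], [-1, -0.2, 0], 1], [[0, 0, 0], [-1, -0.2, 0], 1]]}}

```text
clock: 17.8
eef_pos: [484.9, -61.3, 276.4]
tcp_rot: [-3.139, 0.001, 1.566]
contact_force: [-0.2, 0.2, 0.2]
opening: 0.998
grasp_force: 0.0
```

>>> {"api": "step_arm", "payload": {"moves": [[[0, 0, 0], [-1, -0.2, 0], 1], [[0, 0, 0], [-1, -0.2, 0], 1], [[0, 0, 0], [-1, -0.2, 0], 1], [[0, 0, 0], [-1, -0.2, 0], 1], [[0, 0, 0], [-1, -0.2, 0], 1]]}}

```text
clock: 18.3
eef_pos: [445.3, -261.0, 276.5]
tcp_rot: [-3.14, 0.001, 1.566]
contact_force: [-0.5, 0.5, -0.4]
opening: 0.999
grasp_force: 0.0
```

>>> {"api": "step_arm", "payload": {"moves": [[[0, 0, 0], [-0.5, 0, 0.2], 1], [[0, 0, 0], [-0.5, 0, 0.2], 1], [[0, 0, 0], [-0.5, 0, 0.2], 1], [[0, 0, 0], [-0.5, 0, 0.2], 1]]}}

```text
clock: 18.7
eef_pos: [446.0, -356.8, 235.7]
tcp_rot: [-3.139, -0.002, 1.568]
contact_force: [0.5, 0.2, -0.2]
opening: 1.002
grasp_force: 0.0
```

Run:
```python
from cap import *
run("w13",["jar0"],[0])
cap("w13",447,-372)
go([447,-371,56],np.pi/2)
cv2.imwrite("pics/w13c.png",cv2.imread("pics/w13.png")[60:300,100:420])
```

```text
18.7 [ 446.  -356.8  235.7] [-3.1 -0.   1.6] [-0.7  0.3  1.7  0.   1.1 -0.7]
jar0 [187.2 104.2] 0.66 [ 362.1 -290.5    0. ]
jar0 [253.9  99.8] 0.62 [ 447.4 -286.8    0. ]
jar0 [205.1 228.5] 0.61 [ 377.2 -464.8    0. ]
jar0 [256.1 166.4] 0.6 [ 450.1 -373.7    0. ]
jar0 [180.  161.4] 0.6 [ 348.6 -366.1    0. ]
cap blob [254.5 181.3] [240 165  29  33 743] pred [253.7 183.2] at78 [ 447.8 -369.9   78. ] at72 [ 447.8 -371.8   72. ]
turn [-0. -0. -0.] shift [-0.1  0.   0.9]
```

View pics/w13c.png

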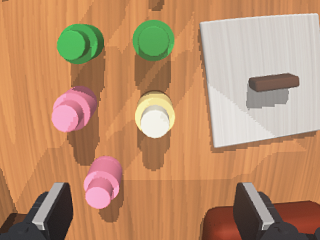

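>>> {"api": "step_arm", "payload": {"moves": [[[0, 0, 0], [-0.079, 0.009, 0.25], 1], [[0, 0, 0], [-0.079, 0.009, 0.5], 1], [[0, 0, 0], [-0.079, 0.009, 0.7], 1], [[0, 0, 0], [-0.079, 0.009, 0.85], 1], [[0, 0, 0], [-0.079, 0.009, 0.898], 1], [[0, 0, 0], [-0.079, 0.009, 0.898], 1]]}}

```text
clock: 19.4
eef_pos: [448.4, -371.4, 57.8]
tcp_rot: [-3.14, -0.001, 1.571]
contact_force: [0.3, -0.6, 0.3]
opening: 0.996
grasp_force: 0.0
```

>>> {"api": "step_arm", "payload": {"moves": [[[0, 0, 0], [0, 0, 0], -1], [[0, 0, 0], [0, 0, 0], -1], [[0, 0, 0], [0, 0, 0], -1], [[0, 0, 0], [0, 0, 0], -1], [[0, 0, 0], [0, 0, 0], -1], [[0, 0, 0], [0, 0, 0], -1]]}}

```text
clock: 20.0
eef_pos: [448.7, -373.4, 59.4]
tcp_rot: [3.14, 0.001, 1.57]
contact_force: [-2.1, 0.1, 8.1]
opening: 0.357
grasp_force: 34.0
```

>>> {"api": "step_arm", "payload": {"moves": [[[0, 0, 0], [0, 0, -0.15], -1], [[0, 0, 0], [0, 0, -0.4], -1], [[0, 0, 0], [0, 0, -0.65], -1], [[0, 0, 0], [0.15, 0, -0.85], -1], [[0, 0, 0], [0.4, 0, -0.85], -1], [[0, 0, 0], [0.65, 0, -0.85], -1], [[0, 0, 0], [0.9, 0, -0.85], -1], [[0, 0, 0], [1, 0, -0.85], -1]]}}

```text
clock: 20.8
eef_pos: [447.3, -169.3, 228.3]
tcp_rot: [-3.141, -0.001, 1.571]
contact_force: [0.9, -0.2, -1.8]
opening: 0.353
grasp_force: 35.7
```

>>> {"api": "step_arm", "payload": {"moves": [[[0, 0, 0], [0.25, 0, 0], -1], [[0, 0, 0], [0.5, 0, 0], -1], [[0, 0, 0], [0.75, 0, 0], -1], [[0, 0, 0], [0.95, 0, 0], -1], [[0, 0, 0], [1, 0, 0], -1], [[0, 0, 0], [1, 0, 0], -1]]}}

```text
clock: 21.4
eef_pos: [448.5, 28.3, 228.2]
tcp_rot: [3.141, 0.0, 1.573]
contact_force: [0.3, -0.5, -2.4]
opening: 0.358
grasp_force: 35.7
```

Run:
```python
from lk import *
run("w14",["ring0"],[100])
go([449.6,80,190],np.pi/2); s=telemetry.sense(); print((s["eef_pos"]-[449.6,80,190])/200)
```

```text
21.4 [448.5  28.3 228.2] [3.1 0.  1.6] [ 0.1  0.1  2.  -0.   1.1  0.1]
ring0 [258.9  45. ] 0.85 [454.2 151.4 100. ]
ring0 [325.4 135. ] 0.73 [516.8  69.8 100. ]
ring0 [251.3 121.4] 0.57 [447.5  81.3 100. ]
turn [ 0.  0. -0.] shift [0.3 0.  0.2]
[-0.  -0.3  0.2]
```

>>> {"api": "step_arm", "payload": {"moves": [[[0, 0, 0], [0.15, 0.005, 0], -1], [[0, 0, 0], [0.26, 0.005, 0], -1], [[0, 0, 0], [0.26, 0.005, 0.1], -1], [[0, 0, 0], [0.26, 0.005, 0.19], -1], [[0, 0, 0], [0.26, 0.005, 0.19], -1], [[0, 0, 0], [0.26, 0.005, 0.19], -1]]}}

```text
clock: 22.1
eef_pos: [449.8, 78.0, 190.2]
tcp_rot: [-3.141, 0.0, 1.568]
contact_force: [-0.1, -0.7, -1.6]
opening: 0.361
grasp_force: 35.6
```

Run:
```python
from lk import *
run("w15",["ring0"],[100])
c=pickle.load(open("w15.pkl","rb"))[0]
im=cv2.imread("pics/w15.png")
s=telemetry.sense()["eef_pos"];u=int(round(px("wrist",(s[0],s[1]+23,131),c)[0]))
col=im[140:195,u].astype(int);hs=cv2.cvtColor(im[140:195,u:u+1],cv2.COLOR_BGR2HSV)[:,0]
cream=[140+i for i in range(55) if col[i][2]>200 and col[i][1]>170 and hs[i][1]>60]; print("cream first row",cream[:3],"foot pred",[px("wrist",(s[0],y+23,131),c)[1].round(1) for y in(76,78,80,82)])
m=((im[:,:,2].astype(int)-im[:,:,0]>50)&(im[:,:,2].astype(int)-im[:,:,1]>35)).astype(np.float32);m=cv2.GaussianBlur(m,(0,0),1.2)
t=np.linspace(-.2,np.pi+.2,40)
for z in(118,125):
    b=max(((cv2.remap(m,P[:,:1],P[:,1:],1).mean(),x,y) for x in np.arange(441,459.) for y in np.arange(70,92.) for P in [np.array([px("wrist",(x+27*np.cos(a),y+27*np.sin(a),z),c) for a in t],np.float32)]))
    print(z,b)
```

```text
22.1 [449.8  78.  190.2] [-3.1  0.   1.6] [ 0.2  0.1  2.  -0.   1.   0.2]
ring0 [332.3 200.2] 0.96 [518.7  68.7 100. ]
ring0 [254.  192.3] 0.91 [451.3  76.1 100. ]
ring0 [261.5 103.3] 0.86 [457.2 149.2 100. ]
cream first row [145, 180, 181] foot pred [np.float64(176.6), np.float64(173.9), np.float64(171.2), np.float64(168.4)]
118 (np.float32(0.9863297), np.float64(450.0), np.float64(80.0))
125 (np.float32(0.9923506), np.float64(450.0), np.float64(82.0))
```

>>> {"api": "step_arm", "payload": {"moves": [[[0, 0, 0], [0.0125, 0, 0], -1], [[0, 0, 0], [0.0125, 0, 0.03], -1], [[0, 0, 0], [0.0125, 0, 0.05], -1], [[0, 0, 0], [0.0125, 0, 0.07], -1], [[0, 0, 0], [0.0125, 0, 0.07], -1]]}}

```text
clock: 22.7
eef_pos: [449.4, 81.6, 175.5]
tcp_rot: [-3.141, 0.0, 1.57]
contact_force: [0.3, -0.8, -2.0]
opening: 0.362
grasp_force: 35.7
```

>>> {"api": "step_arm", "payload": {"moves": [[[0, 0, 0], [0, 0, 0.02], -1], [[0, 0, 0], [0, 0, 0.04], -1], [[0, 0, 0], [0, 0, 0.055], -1], [[0, 0, 0], [0, 0, 0.06], -1], [[0, 0, 0], [0, 0, 0.06], -1]]}}

```text
clock: 23.2
eef_pos: [449.5, 81.7, 163.8]
tcp_rot: [-3.141, 0.0, 1.57]
contact_force: [0.1, 0.5, -1.8]
opening: 0.362
grasp_force: 35.7
```

>>> {"api": "step_arm", "payload": {"moves": [[[0, 0, 0], [0, 0, 0.005], -1], [[0, 0, 0], [0, 0, 0.01], -1], [[0, 0, 0], [0, 0, 0.01], -1]]}}

```text
clock: 23.5
eef_pos: [449.8, 81.7, 162.1]
tcp_rot: [3.141, -0.0, 1.57]
contact_force: [0.1, -0.3, -2.7]
opening: 0.357
grasp_force: 35.7
```

>>> {"api": "step_arm", "payload": {"moves": [[[0, 0, 0], [0, 0, 0.004], -1], [[0, 0, 0], [0, 0, 0.008], -1], [[0, 0, 0], [0, 0, 0.012], -1], [[0, 0, 0], [0, 0, 0.012], -1]]}}

```text
clock: 23.9
eef_pos: [449.7, 81.7, 159.7]
tcp_rot: [3.142, -0.0, 1.57]
contact_force: [1.1, -1.8, -1.9]
opening: 0.362
grasp_force: 35.8
```

>>> {"api": "step_arm", "payload": {"moves": [[[0, 0, 0], [0, 0, 0.004], -1], [[0, 0, 0], [0, 0, 0.007], -1], [[0, 0, 0], [0, 0, 0.007], -1]]}}

```text
clock: 24.2
eef_pos: [449.8, 81.7, 159.4]
tcp_rot: [3.141, 0.0, 1.57]
contact_force: [-5.3, -2.7, 14.3]
opening: 0.356
grasp_force: 37.4
```

>>> {"api": "step_arm", "payload": {"moves": [[[0, 0, 0], [0, 0, -0.01], -0.1], [[0, 0, 0], [0, 0, -0.01], 0.2], [[0, 0, 0], [0, 0, -0.01], 0.2], [[0, 0, 0], [0, 0, -0.01], 0.2], [[0, 0, 0], [0, 0, -0.1], 0.2], [[0, 0, 0], [0, 0, -0.3], 0.4], [[0, 0, 0], [0, 0, -0.5], 1], [[0, 0, 0], [0, 0, -0.7], 1]]}}

```text
clock: 25.0
eef_pos: [449.3, 81.7, 299.6]
tcp_rot: [-3.141, 0.0, 1.57]
contact_force: [1.5, -0.3, -0.3]
opening: 0.991
grasp_force: 0.0
```

>>> {"api": "step_arm", "payload": {"moves": [[[0, 0, 0], [0.25, 0.12, 0], 1], [[0, 0, 0], [0.5, 0.25, 0], 1], [[0, 0, 0], [0.75, 0.4, 0], 1], [[0, 0, 0], [0.99, 0.56, 0], 1], [[0, 0, 0], [0.99, 0.56, 0], 1], [[0, 0, 0], [0.99, 0.56, 0], 1]]}}

```text
clock: 25.6
eef_pos: [563.1, 282.6, 297.1]
tcp_rot: [-3.141, -0.001, 1.572]
contact_force: [-0.7, -0.0, 0.8]
opening: 1.001
grasp_force: 0.0
```

Run:
```python
from lk import *
run("w16",["crank_grip","crank_axis","jar0"],[190,190,100])
go([562,283,173],np.pi/2)
im=cv2.imread("pics/w16.png");h=cv2.cvtColor(im,cv2.COLOR_BGR2HSV)
m=(((h[:,:,0]<6)|(h[:,:,0]>174))&(h[:,:,1]>190)&(h[:,:,2]>120)).astype(np.uint8)
n,l,st,ce=cv2.connectedComponentsWithStats(m);c=pickle.load(open("w16.pkl","rb"))[0]
for i in range(1,n):
    if st[i,4]>60: print("red",ce[i],st[i],atz("wrist",ce[i],190,c))
cv2.imwrite("pics/w16c.png",im[60:360,100:420])
```

```text
25.6 [563.1 282.6 297.1] [-3.1 -0.   1.6] [0.5 0.3 1.5 0.  1.3 0.5]
crank_grip [250.1 184.7] 0.56 [561.2 281.9 190. ]
crank_axis [189.2 180.6] 0.64 [506.6 285.7 190. ]
crank_axis [227.4 264.1] 0.63 [538.3 198.5 190. ]
jar0 [223.7 262.8] 0.66 [524.2 141.  100. ]
jar0 [173.4 294.4] 0.66 [445.5  80.7 100. ]
turn [-0.  0. -0.] shift [0.  0.  0.6]
red [255.9 183.8] [241 172  22  24  94] [566.3 282.8 190. ]
```

View pics/w16c.png

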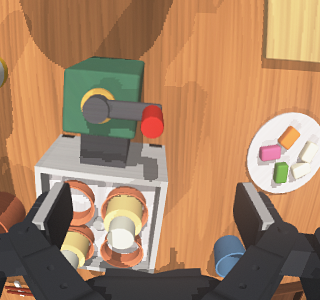

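>>> {"api": "step_arm", "payload": {"moves": [[[0, 0, 0], [0, -0.005, 0.25], 1], [[0, 0, 0], [0, -0.005, 0.5], 1], [[0, 0, 0], [0, -0.005, 0.61], 1], [[0, 0, 0], [0, -0.005, 0.61], -1], [[0, 0, 0], [0, -0.005, 0.61], -1], [[0, 0, 0], [0, -0.005, 0.61], -1], [[0, 0, 0], [0, -0.005, 0.61], -1], [[0, 0, 0], [0, -0.005, 0.61], -1]], "squeeze": 40}}

```text
clock: 26.6
eef_pos: [562.3, 279.9, 178.3]
tcp_rot: [3.138, -0.001, 1.57]
contact_force: [0.3, -1.2, 5.0]
opening: 0.223
grasp_force: 39.0
```

```bash
python3 -c "
from cr import *
tab(-6,-20,6)
for i in range(3): tab(-126-240*i,-30)"
```

```text
[[-0.092, -0.026], [-0.169, -0.082], [-0.222, -0.162], [-0.246, -0.254], [-0.236, -0.349], [-0.194, -0.435]]
[[0.111, -0.09], [0.251, -0.112], [0.384, -0.061], [0.474, 0.05], [0.496, 0.19], [0.445, 0.323], [0.334, 0.413], [0.194, 0.435]]
[[-0.133, -0.051], [-0.222, -0.162], [-0.245, -0.302], [-0.194, -0.435], [-0.083, -0.525], [0.057, -0.547], [0.19, -0.496], [0.28, -0.385]]
[[0.022, 0.141], [-0.029, 0.273], [-0.139, 0.363], [-0.28, 0.385], [-0.413, 0.334], [-0.502, 0.224], [-0.525, 0.083], [-0.474, -0.05]]
```

>>> {"api": "step_arm", "payload": {"moves": [[[0, 0, 0], [-0.092, -0.026, 0], -1], [[0, 0, 0], [-0.169, -0.082, 0], -1], [[0, 0, 0], [-0.222, -0.162, 0], -1], [[0, 0, 0], [-0.246, -0.254, 0], -1], [[0, 0, 0], [-0.236, -0.349, 0], -1], [[0, 0, 0], [-0.194, -0.435, 0], -1]]}}

```text
clock: 27.2
eef_pos: [474.8, 240.4, 178.2]
tcp_rot: [3.138, -0.001, 1.569]
contact_force: [6.1, 3.8, 5.4]
opening: 0.217
grasp_force: 39.8
```

>>> {"api": "step_arm", "payload": {"moves": [[[0, 0, 0], [0.111, -0.09, 0], -1], [[0, 0, 0], [0.251, -0.112, 0], -1], [[0, 0, 0], [0.384, -0.061, 0], -1], [[0, 0, 0], [0.474, 0.05, 0], -1], [[0, 0, 0], [0.496, 0.19, 0], -1], [[0, 0, 0], [0.445, 0.323, 0], -1], [[0, 0, 0], [0.334, 0.413, 0], -1], [[0, 0, 0], [0.194, 0.435, 0], -1]]}}

```text
clock: 28.0
eef_pos: [562.7, 280.6, 178.2]
tcp_rot: [3.14, -0.003, 1.57]
contact_force: [-13.5, 5.0, 14.2]
opening: 0.216
grasp_force: 42.8
```

>>> {"api": "step_arm", "payload": {"moves": [[[0, 0, 0], [-0.133, -0.051, 0], -1], [[0, 0, 0], [-0.222, -0.162, 0], -1], [[0, 0, 0], [-0.245, -0.302, 0], -1], [[0, 0, 0], [-0.194, -0.435, 0], -1], [[0, 0, 0], [-0.083, -0.525, 0], -1], [[0, 0, 0], [0.057, -0.547, 0], -1], [[0, 0, 0], [0.19, -0.496, 0], -1], [[0, 0, 0], [0.28, -0.385, 0], -1]]}}

```text
clock: 28.8
eef_pos: [484.5, 336.1, 178.1]
tcp_rot: [3.139, 0.001, 1.572]
contact_force: [9.6, -26.6, 9.6]
opening: 0.217
grasp_force: 43.1
```

>>> {"api": "step_arm", "payload": {"moves": [[[0, 0, 0], [0.022, 0.141, 0], -1], [[0, 0, 0], [-0.029, 0.273, 0], -1], [[0, 0, 0], [-0.139, 0.363, 0], -1], [[0, 0, 0], [-0.28, 0.385, 0], -1], [[0, 0, 0], [-0.413, 0.334, 0], -1], [[0, 0, 0], [-0.502, 0.224, 0], -1], [[0, 0, 0], [-0.525, 0.083, 0], -1], [[0, 0, 0], [-0.474, -0.05, 0], -1]]}}

```text
clock: 29.6
eef_pos: [475.1, 239.9, 178.4]
tcp_rot: [3.137, -0.002, 1.568]
contact_force: [12.8, 13.4, 0.6]
opening: 0.219
grasp_force: 42.1
```

```bash
python3 -c "
from cr import *
s=telemetry.sense();d=s['eef_pos'][:2]-[508,287];print(d,np.degrees(np.arctan2(d[1],d[0])),s['contact_force'])
tab(-126-720,-30,5); tab(-996,-12,8)"
```

```text
[-32.88729665 -47.06306563] -124.9455443207509 [12.77892454 13.41169187  0.56326148]
[[0.111, -0.09], [0.251, -0.112], [0.384, -0.061], [0.474, 0.05], [0.496, 0.19]]
[[-0.012, 0.056], [-0.035, 0.109], [-0.069, 0.155], [-0.112, 0.194], [-0.162, 0.222], [-0.216, 0.24], [-0.273, 0.246], [-0.331, 0.24]]
```

>>> {"api": "step_arm", "payload": {"moves": [[[0, 0, 0], [0.111, -0.09, 0], -1], [[0, 0, 0], [0.251, -0.112, 0], -1], [[0, 0, 0], [0.384, -0.061, 0], -1], [[0, 0, 0], [0.474, 0.05, 0], -1], [[0, 0, 0], [0.496, 0.19, 0], -1]]}}

```text
clock: 30.1
eef_pos: [512.4, 340.6, 178.1]
tcp_rot: [3.141, 0.001, 1.572]
contact_force: [-4.3, -20.7, 15.1]
opening: 0.219
grasp_force: 43.8
```

>>> {"api": "step_arm", "payload": {"moves": [[[0, 0, 0], [-0.012, 0.056, 0], -1], [[0, 0, 0], [-0.035, 0.109, 0], -1], [[0, 0, 0], [-0.069, 0.155, 0], -1], [[0, 0, 0], [-0.112, 0.194, 0], -1], [[0, 0, 0], [-0.162, 0.222, 0], -1], [[0, 0, 0], [-0.216, 0.24, 0], -1]]}}

```text
clock: 30.7
eef_pos: [561.1, 297.5, 178.4]
tcp_rot: [3.139, -0.003, 1.57]
contact_force: [-2.6, 0.8, 9.3]
opening: 0.217
grasp_force: 43.4
```

>>> {"api": "step_arm", "payload": {"moves": [[[0, 0, 0], [-0.04, 0.005, 0], -1], [[0, 0, 0], [-0.07, 0.005, 0], -1], [[0, 0, 0], [-0.095, 0.003, 0], -1], [[0, 0, 0], [-0.095, 0.003, 0], -1]]}}

```text
clock: 31.1
eef_pos: [562.0, 278.0, 178.4]
tcp_rot: [3.138, -0.002, 1.569]
contact_force: [1.1, -0.8, 8.5]
opening: 0.22
grasp_force: 43.4
```

>>> {"api": "step_arm", "payload": {"moves": [[[0, 0, 0], [-0.025, 0, 0], -1], [[0, 0, 0], [-0.05, -0.003, 0], -1], [[0, 0, 0], [-0.05, -0.003, 0], -1]]}}

```text
clock: 31.4
eef_pos: [562.0, 275.7, 178.5]
tcp_rot: [3.135, -0.015, 1.568]
contact_force: [2.8, 34.9, -5.2]
opening: 0.218
grasp_force: 41.8
```

>>> {"api": "step_arm", "payload": {"moves": [[[0, 0, 0], [-0.02, 0, 0], -1], [[0, 0, 0], [-0.02, 0, 0], -1]]}}

```text
clock: 31.6
eef_pos: [562.0, 274.6, 178.5]
tcp_rot: [3.135, -0.019, 1.568]
contact_force: [1.5, 49.2, -8.9]
opening: 0.217
grasp_force: 41.4
```

>>> {"api": "step_arm", "payload": {"moves": [[[0, 0, 0], [0.025, 0, 0], -1], [[0, 0, 0], [0.052, 0, 0], -1], [[0, 0, 0], [0.052, 0, 0], -1], [[0, 0, 0], [0.052, 0, 0], 1], [[0, 0, 0], [0.052, 0, 0], 1], [[0, 0, 0], [0.052, 0, 0], 1], [[0, 0, 0], [0.052, 0, -0.25], 1], [[0, 0, 0], [0.052, 0, -0.5], 1]]}}

```text
clock: 32.4
eef_pos: [558.6, 273.4, 275.7]
tcp_rot: [-3.137, 0.002, 1.57]
contact_force: [-0.0, 0.1, 0.0]
opening: 0.998
grasp_force: 0.0
```

>>> {"api": "step_arm", "payload": {"moves": [[[0, 0, 0], [-0.25, -0.05, -0.15], 1], [[0, 0, 0], [-0.5, -0.1, -0.3], 1], [[0, 0, 0], [-0.75, -0.2, -0.4], 1], [[0, 0, 0], [-0.75, -0.2, -0.4], 1], [[0, 0, 0], [-0.75, -0.2, -0.4], 1]]}}

```text
clock: 32.9
eef_pos: [519.3, 121.7, 358.2]
tcp_rot: [3.139, 0.0, 1.567]
contact_force: [0.0, 1.0, -0.8]
opening: 1.002
grasp_force: 0.0
```

Run:
```python
from lk import *
run("w17",["crank_grip","crank_axis","ring0","jar0"],[190,190,20,20])
t=imaging.grab_frame("top");print([ (np.round(d["xy"],1).tolist(),round(d["conf"],2)) for d in imaging.mark_of("top","lid")])
c=pickle.load(open("w17.pkl","rb"))[0]
# verify jar upright/depth: white cap blobs in well
im=cv2.imread("pics/w17.png");h=cv2.cvtColor(im,cv2.COLOR_BGR2HSV);b,g,r=[im[:,:,i].astype(int) for i in range(3)]
m=((h[:,:,0]>18)&(h[:,:,0]<34)&(h[:,:,1]>70)&(h[:,:,2]>120)).astype(np.uint8)
n,l,st,ce=cv2.connectedComponentsWithStats(m)
for i in range(1,n):
    if st[i,4]>80: print("cream",ce[i],st[i],atz("wrist",ce[i],70,c))
for p in((527,142),(450,80)): print("pred foot/body/cap",px("wrist",(*p,20),c),px("wrist",(*p,70),c),px("wrist",(*p,98),c))
```

```text
32.9 [519.3 121.7 358.2] [3.1 0.  1.6] [ 0.2  0.1  1.7 -0.   1.4  0.2]
crank_grip [292.7  17.2] 0.82 [561.8 282.2 190. ]
crank_axis [238.3  10.4] 0.73 [505.9 289.  190. ]
ring0 [213.2 122.2] 0.97 [456.2 152.3  20. ]
ring0 [256.7 126.4] 0.97 [526.8 144.5  20. ]
ring0 [250.1 173.4] 0.61 [515.7  65.2  20. ]
jar0 [211.1 163. ] 0.68 [450.4  83.8  20. ]
jar0 [256.4 127.1] 0.67 [526.3 143.4  20. ]
jar0 [220.4 322.7] 0.67 [ 447.3 -275.3   20. ]
jar0 [187.1 321.6] 0.6 [ 371.7 -276.6   20. ]
[([327.2, 174.9], 0.92), ([205.6, 217.5], 0.25)]
cream [425.8  15.9] [ 377    0   90   42 2737] [797.3 344.8  70. ]
cream [234.   23.1] [226   7  27  25 108] [494.5 302.8  70. ]
cream [117.7  33.4] [ 98  11  31  39 274] [316.6 303.8  70. ]
cream [256.5 127.2] [242 115  31  33 341] [525.8 149.4  70. ]
cream [212.7 163.9] [195 154  28  31 302] [460.1  94.7  70. ]
pred foot/body/cap [256.8 127.9] [257.3 132.2] [257.7 135.1]
pred foot/body/cap [211.  165.2] [206.6 173.4] [203.8 178.8]
```

>>> {"api": "step_arm", "payload": {"moves": [[[0, 0, 0.15], [-0.25, 0.05, 0], 1], [[0, 0, 0.3], [-0.5, 0.1, 0], 1], [[0, 0, 0.5], [-0.75, 0.15, 0], 1], [[0, 0, 0.7], [-1, 0.2, 0], 1], [[0, 0, 0.9], [-1, 0.2, 0], 1], [[0, 0, 0.9], [-1, 0.2, 0], 1]]}}

```text
clock: 33.85
eef_pos: [559.8, -76.8, 355.4]
tcp_rot: [-3.14, 0.001, 0.858]
contact_force: [0.1, 1.9, 0.8]
opening: 1.0
grasp_force: 0.0
```

Run:
```python
from lk import *
np.set_printoptions(precision=3,suppress=True)
s=telemetry.sense();print(s["eef_pos"],s["tcp_rot"])
go([550,-250,330],0.15)
```

```text
[559.837 -76.797 355.423] [-3.14   0.001  0.858]
turn [-0.001  0.001  0.902] shift [-0.687  0.529  0.127]
```

>>> {"api": "step_arm", "payload": {"moves": [[[0, 0, 0.19], [-0.2, 0.2, 0.05], 1], [[0, 0, 0.38], [-0.4, 0.45, 0.1], 1], [[0, 0, 0.57], [-0.6, 0.7, 0.2], 1], [[0, 0, 0.76], [-0.8, 0.9, 0.3], 1], [[0, 0, 0.9], [-0.85, 0.96, 0.3], 1], [[0, 0, 0.9], [-0.85, 0.96, 0.3], 1], [[0, 0, 0.9], [-0.85, 0.96, 0.3], 1]]}}

```text
clock: 34.55
eef_pos: [595.0, -330.0, 294.6]
tcp_rot: [-3.14, 0.002, 0.159]
contact_force: [-0.5, 0.6, 0.0]
opening: 0.998
grasp_force: 0.0
```

```bash
cat > lid.py <<'E'
from lk import *
def lid(tag):
    run(tag,["lid"],[0]); c=pickle.load(open(tag+".pkl","rb"))[0]; im=cv2.imread(f"pics/{tag}.png"); hsv=cv2.cvtColor(im,cv2.COLOR_BGR2HSV)
    u0=pickle.load(open(tag+".pkl","rb"))[1]["lid"][0][0]
    m=((hsv[:,:,1]<40)&(hsv[:,:,2]>110)).astype(np.uint8); m=cv2.morphologyEx(m,cv2.MORPH_OPEN,np.ones((3,3)))
    n,l,st,ce=cv2.connectedComponentsWithStats(m); i=1+np.argmax(st[1:,4]); print(st[i],ce[i])
    cnt=max(cv2.findContours((l==i).astype(np.uint8),0,2)[0],key=cv2.contourArea)[:,0]
    W=np.array([atz("wrist",u,16,c)[:2] for u in cnt],np.float32); rc=cv2.minAreaRect(W); print("plate rect",rc, "corners", cv2.boxPoints(rc).round(1).tolist())
    # dark handle near middle
    d=((hsv[:,:,2]<90)&(hsv[:,:,1]>80)).astype(np.uint8); n,l,st,ce=cv2.connectedComponentsWithStats(d)
    q=px("wrist",(*rc[0],40),c)
    for i in range(1,n):
        if st[i,4]>60 and np.hypot(*(ce[i]-q))<40:
            cn=max(cv2.findContours((l==i).astype(np.uint8),0,2)[0],key=cv2.contourArea)[:,0]
            print("handle@46",cv2.minAreaRect(np.array([atz("wrist",u,46,c)[:2] for u in cn],np.float32)),st[i])
    return rc
E
python3 -c "
from lid import *
lid('w18')"
```

```text
34.55 [ 595.  -330.   294.6] [-3.1  0.   0.2] [-0.5  0.4  1.4  0.   1.3  0.9]
lid [253.1 145.7] 0.87 [ 594.7 -331.1    0. ]
[  197    90   116   111 11920] [254.1 143.7]
plate rect ((596.6649169921875, -332.4423828125), (164.5917510986328, 164.6353302001953), 8.838513374328613) corners [[502.70001220703125, -263.70001220703125], [528.0, -426.3999938964844], [690.5999755859375, -401.1000061035156], [665.2999877929688, -238.5]]
```

>>> {"api": "step_arm", "payload": {"moves": [[[0, 0, 0], [0.006, 0.012, 0.25], 1], [[0, 0, 0], [0.006, 0.012, 0.5], 1], [[0, 0, 0], [0.006, 0.012, 0.75], 1], [[0, 0, 0], [0.006, 0.012, 1], 1], [[0, 0, 0], [0.006, 0.012, 1], 1]]}}

```text
clock: 35.15
eef_pos: [592.9, -327.3, 90.4]
tcp_rot: [-3.134, 0.009, 0.16]
contact_force: [-1.1, 0.2, -1.0]
opening: 1.002
grasp_force: 0.0
```

>>> {"api": "step_arm", "payload": {"moves": [[[0, 0, 0], [0, 0, 0.15], 1], [[0, 0, 0], [0, 0, 0.28], 1], [[0, 0, 0], [0, 0, 0.36], 1], [[0, 0, 0], [0, 0, 0.36], -1], [[0, 0, 0], [0, 0, 0.36], -1], [[0, 0, 0], [0, 0, 0.36], -1], [[0, 0, 0], [0, 0, 0.36], -1], [[0, 0, 0], [0, 0, 0.36], -1]], "squeeze": 80}}

```text
clock: 35.95
eef_pos: [597.0, -332.2, 25.5]
tcp_rot: [3.141, -0.001, 0.156]
contact_force: [-7.0, -0.5, 33.4]
opening: 0.147
grasp_force: 58.2
```

>>> {"api": "step_arm", "payload": {"moves": [[[0, 0, 0], [0, 0, 0], -1], [[0, 0, 0], [0, 0, 0], -1], [[0, 0, 0], [0, 0, -0.1], -1], [[0, 0, 0], [0, 0, -0.25], -1], [[0, 0, 0], [0, 0, -0.45], -1], [[0, 0, 0], [0, 0, -0.7], -1], [[0, 0, 0], [0, 0, -0.95], -1], [[0, 0, 0], [0, 0, -0.95], -1]]}}

```text
clock: 36.75
eef_pos: [599.8, -333.9, 222.3]
tcp_rot: [3.134, -0.009, 0.156]
contact_force: [1.2, -1.4, -4.4]
opening: 0.144
grasp_force: 79.1
```

Run:
```python
from lk import *
np.set_printoptions(precision=3,suppress=True)
s=telemetry.sense();print(s["eef_pos"],s["tcp_rot"],s["contact_force"],s["wrist_torque"])
go([488.2,110.3,210],-0.108)
```

```text
[ 599.781 -333.942  222.349] [ 3.134 -0.009  0.156] [ 1.208 -1.369 -4.36 ] [ 0.003 -0.124  0.082]
turn [ 0.008 -0.013  0.336] shift [-0.206 -2.281  0.043]
```

>>> {"api": "step_arm", "payload": {"moves": [[[0, 0, 0.05], [-0.02, -0.15, 0], -1], [[0, 0, 0.1], [-0.05, -0.35, 0], -1], [[0, 0, 0.16], [-0.07, -0.55, 0], -1], [[0, 0, 0.22], [-0.07, -0.75, 0], -1], [[0, 0, 0.28], [-0.07, -0.9, 0], -1], [[0, 0, 0.336], [-0.07, -1, 0], -1], [[0, 0, 0.336], [-0.07, -1, 0], -1]]}}

```text
clock: 37.45
eef_pos: [549.9, -134.0, 213.0]
tcp_rot: [-3.14, 0.003, -0.107]
contact_force: [0.4, -0.1, -4.6]
opening: 0.144
grasp_force: 79.3
```

>>> {"api": "step_arm", "payload": {"moves": [[[0, 0, 0], [-0.04, -0.15, 0], -1], [[0, 0, 0], [-0.1, -0.35, 0], -1], [[0, 0, 0], [-0.16, -0.55, 0], -1], [[0, 0, 0], [-0.2, -0.75, 0], -1], [[0, 0, 0], [-0.24, -0.9, 0], -1], [[0, 0, 0], [-0.28, -1, 0], -1], [[0, 0, 0], [-0.28, -1, 0], -1]]}}

```text
clock: 38.15
eef_pos: [516.2, 69.9, 213.3]
tcp_rot: [-3.141, 0.002, -0.105]
contact_force: [0.7, -0.6, -5.4]
opening: 0.142
grasp_force: 79.8
```

Run:
```python
from lk import *
np.set_printoptions(precision=3,suppress=True)
s=telemetry.sense();print(s["eef_pos"],s["tcp_rot"],s["contact_force"],s["wrist_torque"])
go([488.2,110.3,200],-0.108)
c,o=look(["ring0","jar0","well_rim"],fn="w19.png")
for n,z in(("ring0",20),("jar0",20),("well_rim",120)):print(n,[(np.round(u),round(f,2),atz("wrist",u,z,c)) for u,f in o[n]])
```

```text
[516.237  69.939 213.309] [-3.141  0.002 -0.105] [ 0.706 -0.634 -5.352] [-0.092  0.032  0.015]
turn [-0.     0.003  0.004] shift [-0.16  -0.186  0.067]
ring0 []
jar0 [(array([475., 233.]), 0.82, array([ 371.133, -274.178,   20.   ])), (array([481., 186.]), 0.78, array([ 451.687, -268.81 ,   20.   ])), (array([499., 232.]), 0.62, array([ 360.311, -336.545,   20.   ]))]
well_rim []
```

>>> {"api": "step_arm", "payload": {"moves": [[[0, 0, 0], [-0.08, -0.1, 0], -1], [[0, 0, 0], [-0.16, -0.188, 0], -1], [[0, 0, 0], [-0.16, -0.188, 0.1], -1], [[0, 0, 0], [-0.16, -0.188, 0.2], -1], [[0, 0, 0], [-0.16, -0.188, 0.2], -1], [[0, 0, 0], [-0.16, -0.188, 0.2], -1]]}}

```text
clock: 38.95
eef_pos: [489.8, 108.3, 174.3]
tcp_rot: [3.141, 0.001, -0.109]
contact_force: [0.3, 0.4, -5.3]
opening: 0.141
grasp_force: 79.6
```

>>> {"api": "step_arm", "payload": {"moves": [[[0, 0, 0], [0, 0, 0.04], -1], [[0, 0, 0], [0, 0, 0.08], -1], [[0, 0, 0], [0, 0, 0.12], -1], [[0, 0, 0], [0, 0, 0.12], -1]]}}

```text
clock: 39.35
eef_pos: [488.8, 108.9, 149.1]
tcp_rot: [3.141, 0.002, -0.108]
contact_force: [-0.1, 0.0, -6.3]
opening: 0.144
grasp_force: 79.7
```

>>> {"api": "step_arm", "payload": {"moves": [[[0, 0, 0], [0, -0.008, 0.015], -1], [[0, 0, 0], [0, -0.008, 0.03], -1], [[0, 0, 0], [0, -0.008, 0.04], -1], [[0, 0, 0], [0, -0.008, 0.04], -1]]}}

```text
clock: 39.75
eef_pos: [489.6, 110.7, 142.1]
tcp_rot: [3.141, 0.0, -0.108]
contact_force: [-0.3, 0.9, -5.1]
opening: 0.145
grasp_force: 79.9
```

>>> {"api": "step_arm", "payload": {"moves": [[[0, 0, 0], [0, 0, 0.007], -1], [[0, 0, 0], [0, 0, 0.014], -1], [[0, 0, 0], [0, 0, 0.02], -1], [[0, 0, 0], [0, 0, 0.02], -1]]}}

```text
clock: 40.15
eef_pos: [489.7, 110.6, 138.1]
tcp_rot: [3.142, 0.0, -0.108]
contact_force: [-0.5, -0.4, -5.0]
opening: 0.143
grasp_force: 79.9
```

>>> {"api": "step_arm", "payload": {"moves": [[[0, 0, 0], [0, 0, 0.005], -1], [[0, 0, 0], [0, 0, 0.01], -1], [[0, 0, 0], [0, 0, 0.01], -1]]}}

```text
clock: 40.45
eef_pos: [489.9, 110.7, 137.6]
tcp_rot: [-3.142, -0.0, -0.108]
contact_force: [-6.5, -1.2, 11.9]
opening: 0.142
grasp_force: 82.3
```

>>> {"api": "step_arm", "payload": {"moves": [[[0, 0, 0], [0, 0, -0.005], -0.3], [[0, 0, 0], [0, 0, -0.005], 0.3], [[0, 0, 0], [0, 0, -0.005], 0.3], [[0, 0, 0], [0, 0, -0.005], 0.3], [[0, 0, 0], [0, 0, -0.1], 0.3], [[0, 0, 0], [0, 0, -0.3], 0.3], [[0, 0, 0], [0, 0, -0.55], 0.5], [[0, 0, 0], [0, 0, -0.8], 1]]}}

```text
clock: 41.25
eef_pos: [489.2, 110.6, 297.7]
tcp_rot: [3.141, 0.001, -0.108]
contact_force: [1.5, 0.2, -0.8]
opening: 0.902
grasp_force: 0.0
```

Run:
```python
from lk import *
run("w20",["lid","crank_grip"],[112,190])
c=pickle.load(open("w20.pkl","rb"))[0]; im=cv2.imread("pics/w20.png"); hsv=cv2.cvtColor(im,cv2.COLOR_BGR2HSV)
m=((hsv[:,:,1]<40)&(hsv[:,:,2]>130)).astype(np.uint8);m=cv2.morphologyEx(m,cv2.MORPH_OPEN,np.ones((3,3)))
n,l,st,ce=cv2.connectedComponentsWithStats(m);i=l[tuple(px("wrist",(488+45,110+40,128),c).astype(int)[::-1])];print(i,st[i])
cnt=max(cv2.findContours((l==i).astype(np.uint8),0,2)[0],key=cv2.contourArea)[:,0]
print(cv2.minAreaRect(np.array([atz("wrist",u,128,c)[:2] for u in cnt],np.float32)))
for cam in("top","side"):
    imaging.grab_frame(cam)
    for k in("jar0","lid","soy","cup"): print(cam,k,[(np.round(d["xy"]),round(d["conf"],2)) for d in imaging.mark_of(cam,k)])
print("lid closed pred",px("top",(488.3,110.8,112)),px("side",(488.3,110.8,112)))
```

```text
41.25 [489.2 110.6 297.7] [ 3.1  0.  -0.1] [0.2 0.1 1.8 0.  1.2 1.9]
lid [251.9 164.1] 0.76 [488.6 110.6 112. ]
crank_grip [ 63.1 133.1] 0.8 [562.7 288.1 190. ]
1 [  174    90   157   145 20615]
((490.30694580078125, 110.72772216796875), (166.42147827148438, 165.83578491210938), 83.75559997558594)
top jar0 [(array([317., 248.]), 0.65), (array([345., 248.]), 0.62), (array([318., 219.]), 0.56), (array([374., 241.]), 0.49)]
top lid [(array([239., 137.]), 0.71), (array([186., 208.]), 0.6)]
top soy []
top cup [(array([238., 138.]), 0.63)]
side jar0 [(array([160., 275.]), 0.83), (array([179., 252.]), 0.72), (array([207., 264.]), 0.61), (array([153., 308.]), 0.58)]
side lid [(array([267., 157.]), 0.92)]
side soy [(array([221., 230.]), 0.53)]
side cup [(array([320., 220.]), 0.55)]
lid closed pred [189.2 205.5] [263.8 155.5]
```

```bash
python3 -c "
from rig import r
print(r.sign_off())"
```

```text
the job is handed in; nothing more can be done
None
```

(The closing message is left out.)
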